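# Load and balance the bottle mixer

## Task

Load the mixer: lay both upright bottles on their sides in the platform's two lanes, one per lane, centred across both V-blocks with the cap pointing either way, and balance the platform by turning every yellow counterweight so its keyed bore matches a post and lowering it fully home, flat on the deck, one per post on any posts. Only when everything is loaded, throw the red start lever all the way over, away from the robot. Do not knock the red rack, the tip box or the amber jar aside.

Things in the scene. Friction and masses are not known exactly. Their poses are not given: they have to be found in the camera images.
- platform: white mixer platform, a fixed plate 210 x 370 mm with its top deck 30 mm above the table; origin at the centre of its underside on the table; x across the short side, y along the long side, z up. It carries two bottle lanes side by side in the middle (see the lane points) and four keyed posts at its corners, at about (+-55, +-145) mm from its origin.
- lane_a (a point): where the axis of a bottle lying home in this lane runs, mid-lane: 76 mm above the table, 50 mm to the -x side of the platform's origin; axes as the platform's. The lane: two blue 90-degree V-blocks (12 mm thick, 44 mm wide, 25 mm to either side along y, tips 34 mm above the deck); the bottle lies along the platform's y.
- lane_b (a point): where the axis of a bottle lying home in this lane runs, mid-lane: 76 mm above the table, 50 mm to the +x side of the platform's origin; axes as the platform's. The lane: two blue 90-degree V-blocks (12 mm thick, 44 mm wide, 25 mm to either side along y, tips 34 mm above the deck); the bottle lies along the platform's y.
- post1: fixed steel D-post on the platform: 26 mm round with one flat 6 mm from its axis, on its +x side (a red stripe on the flat and a red pointer on the deck beside it), 45 mm tall above the deck, the top 7 mm tapering in by 3 mm all round. Origin on its axis at deck level, z up. Each post's flat may face another way.
- post2: fixed steel D-post on the platform: 26 mm round with one flat 6 mm from its axis, on its +x side (a red stripe on the flat and a red pointer on the deck beside it), 45 mm tall above the deck, the top 7 mm tapering in by 3 mm all round. Origin on its axis at deck level, z up. Each post's flat may face another way.
- post3: fixed steel D-post on the platform: 26 mm round with one flat 6 mm from its axis, on its +x side (a red stripe on the flat and a red pointer on the deck beside it), 45 mm tall above the deck, the top 7 mm tapering in by 3 mm all round. Origin on its axis at deck level, z up. Each post's flat may face another way.
- post4: fixed steel D-post on the platform: 26 mm round with one flat 6 mm from its axis, on its +x side (a red stripe on the flat and a red pointer on the deck beside it), 45 mm tall above the deck, the top 7 mm tapering in by 3 mm all round. Origin on its axis at deck level, z up. Each post's flat may face another way.
- weight1: keyed counterweight: yellow ring 58 mm outside diameter, 34 mm high, 180 g, loose and flat on the table; D-shaped through bore, 30 mm round with a flat 8 mm from the axis on its +x side (goes on a post only with both flats facing the same way, to about 8 degrees). Black line on top over the flat. Origin at the centre of its underside, z up. Grip it across the round outside, any way. May be absent.
- weight2: keyed counterweight: yellow ring 58 mm outside diameter, 34 mm high, 180 g, loose and flat on the table; D-shaped through bore, 30 mm round with a flat 8 mm from the axis on its +x side (goes on a post only with both flats facing the same way, to about 8 degrees). Black line on top over the flat. Origin at the centre of its underside, z up. Grip it across the round outside, any way. May be absent.
- weight3: keyed counterweight: yellow ring 58 mm outside diameter, 34 mm high, 180 g, loose and flat on the table; D-shaped through bore, 30 mm round with a flat 8 mm from the axis on its +x side (goes on a post only with both flats facing the same way, to about 8 degrees). Black line on top over the flat. Origin at the centre of its underside, z up. Grip it across the round outside, any way. May be absent.
- weight4: keyed counterweight: yellow ring 58 mm outside diameter, 34 mm high, 180 g, loose and flat on the table; D-shaped through bore, 30 mm round with a flat 8 mm from the axis on its +x side (goes on a post only with both flats facing the same way, to about 8 degrees). Black line on top over the flat. Origin at the centre of its underside, z up. Grip it across the round outside, any way. May be absent.
- bottle_a: closed white wide-mouth bottle with green cap, rigid, standing upright on the table at the start: body 48 mm diameter and 111 mm tall, cap 36 mm diameter above it, 140 mm in all, 220 g. Origin at the centre of its underside, z along its axis towards the cap. Its centre of mass lies about 67 mm above its underside.
- bottle_a_mid (a point): point on the green-capped bottle's axis, half way up (70 mm from its underside)
- bottle_b: closed white wide-mouth bottle with orange cap, rigid, standing upright on the table at the start: body 48 mm diameter and 111 mm tall, cap 36 mm diameter above it, 140 mm in all, 220 g. Origin at the centre of its underside, z along its axis towards the cap. Its centre of mass lies about 67 mm above its underside.
- bottle_b_mid (a point): point on the orange-capped bottle's axis, half way up (70 mm from its underside)
- lever (a joint): start lever of the mixer: 0 leaning back, 1.0 rad fully thrown over to its base's +x side (away from the robot); light, stays where it is left. At the start 0 to 0.2.
- lever_base: white block of the start lever, 70 x 50 x 25 mm, fixed on the table; origin at the centre of its underside, x is the direction in which the lever is thrown. The pivot runs along y, 22 mm above the table; the lever is a 10 mm rod leaning 0.5 rad to -x at joint value 0.
- lever_tip (a point): centre of the red ball (26 mm diameter) at the lever's end, 80 mm from the pivot
- red_rack: bystander: red tube rack 90 x 200 x 50 mm, loose; origin at the centre of its underside
- tip_box: bystander: clear box with blue lid, 85 x 120 x 62 mm, loose; origin at the centre of its underside
- amber_jar: bystander: amber jar with black cap, 60 mm diameter, 90 mm tall, loose; origin at the centre of its underside
There are look-alikes about, which are no part of the job. What is shaped like the weight4 but green is not meant.

How it is judged:
By the outcome, as a careful person would: the job done as asked, in the order asked, and still so for the second after the job is handed in, with the robot touching nothing.
Of weight1, weight2, weight3, weight4 only 3 to 4 are there at a start; the rules pass over those that are not, and their reading is None.
At some moment in a run one of weight1, weight2, weight3, weight4 may be knocked a few centimetres aside while the robot is not near it.
It also fails if it takes over 210 s, if anything falls off the work surface, if the arm or the gripper's body presses on something with over 40 N, if the wrist force passes 120 N, or if a joint passes its speed limit or range.

## Robot

A 6-joint arm with a two-finger parallel gripper is mounted at the origin on the work surface. World frame = base frame: x ahead of the robot, y to its left, z up, the work surface at z = 0. Lengths are in m, angles in rad, forces in N, time in s.
With the tool pointing down it reaches from about 0.35 to 0.975 m from the base axis. Payload 4.9 kg.
Tool frame: the origin (TCP) lies at the very end of the fingers, on their centre line; the grasp point (between the pads) lies 19 mm behind it; x points along the fingers, y is the direction in which the jaws open and shut, and the axes are right-handed (so a half turn about x gives the same grasp; the last joint's range is limited). The gripper opens to 85 mm and grips with 20 to 120 N. Pads are 22 mm wide; open, the fingers measure 114 mm over their backs; the gripper's body (76 mm by 85 mm) begins 54 mm behind the grasp point. The pads swing forward as they close: fully open they stand 13 mm farther back than shut.
Start: joints at [1.128, 0.053, 1.613, -0, 1.476, -0.119], TCP at [0.199, 0.593, 0.231] pointing down, gripper open.
Joint ranges: [-3.01, 3.01], [-1.01, 2.22], [0.06, 2.58], [-1.02, 4.17], [0.09, 2.62], [-3.14, 3.14]. Speed limits (rad/s): [2.57, 2.57, 3.14, 3.14, 3.14, 3.14].

## Interface

Orientations are given as a rotation vector (axis times angle).
In Python, from station import ctrl, get_image, calibration, finish_job, search_frame, cut_out, mark_of gives the robot as it stands. The module is installed in compiled form; this text tells all that it offers.
- The arm moves only by the tool arm_command, never from a script. Its argument "plan" is a list that holds one entry, the list of rows, each a list of 7 numbers: the shift along the tool's x, y, z in m, then the turn, a rotation vector about the tool's x, y, z in degrees, then the finger opening in m, from 0 to 0.0854. A call has 1 to 20 rows; each row shifts and turns the pose as measured when the row begins, along the tool's axes as they then stand; what a row does not reach is not made up. A row lasts 1/12 s, in which the tool goes at most 41.7 mm and 7.16 degrees, less where a joint would pass 70% of its speed; a pose out of reach is approached as far as the arm can. A call with a gripper value outside its range is refused whole. The fingers move at their own pace and stop on an object; "squeeze" is the grip in N (left out, the last holds). Time passes only in rows, so rows that do not move let the fingers close. It gives the time, the measured TCP pose, the force and the opening at its end, in the units of the state.
- ctrl.get_obs(): the state, without advancing time (a new reading comes with each control period).
- get_image(name): name is "scene" or "side" or "wrist"; returns the picture (400x640x3 uint8, red, green, blue); there is no depth.
- calibration(name): a dict with "fx", "fy", "cx", "cy" (pixels), "k1" (the pictures are not rectified: a ray, as slopes to the right and down, at radius r is drawn at 1 + k1 r^2 times it, then the intrinsics apply), "cam_to_world" (4x4, takes a point from camera to world coordinates); the wrist camera has in their place "hand_eye" (4x4, takes a point from camera to tool coordinates, whose origin is the TCP and whose axes are the tool frame's). Camera axes: x right, y down, z forward; pixel columns grow to the right and rows downward; lengths in m; the calibration is good to about 2 mm. A picture is of the moment at which its call begins: read the wrist's pose just before it. calibration takes no time and is no camera call.
- finish_job(): hands the job in, once; it reports no verdict.
Trained networks look in the newest picture that a camera, given by its name, has taken for a name from the list of things; names that differ only in an ending like _2 or _b are one class to them, and where a whole thing is asked for, a point or a joint stands for the part that bears it (a point fixed in the world has none). Each returns a list of dicts, best first, with "conf" (0 to 1); they miss things now and then, are a little off and sometimes report something else, mostly with a low value. They report only what shows in the picture. A call takes as long as a camera call. They do not tell look-alikes from the thing itself.
- search_frame(camera, thing): "at" ([x, y, z] in m, in the coordinates of the camera as it stood for that picture, good to about 4 mm: the middle of the surface that is visible of it).
- cut_out(camera, thing): "mask" (400x640 bool, what is visible of it).
- mark_of(camera, thing): "at" ([x, y, z] in m, in the coordinates of the camera as it stood for that picture, good to about 4 mm: a listed point, or the origin of a listed thing).
The state is a dict: "t": time; "q": joint angles; "dq": joint speeds; "effort": joint torques, N m; "tool_pos": TCP position; "tool_rot": TCP orientation; "contact_force": force on the tool from outside, world axes, zero at the start; "wrist_torque": the same for the moment, N m; "opening": finger opening in m.
Only numpy, scipy, OpenCV 4.12 (cv2) and the standard library are available. Lean on these libraries where they do the work, as an engineer would, in place of code of your own. Each camera call takes 0.05 s, during which the arm holds its last target. There are 200 camera calls.

## Working session

There is one attempt and no reset: what is moved stays moved. The work goes in short steps, Python scripts to look and compute and a tool call to move; the robot and the scene stay as the last step left them, time stands still between calls to the robot, and variables do not carry over. Pictures are saved under pics/ and viewed, about 12 in all and at most 16, crops included, and the job is handed in when it is done.

Besides the shell and the picture viewer there is one more tool, called after ">>>" by a JSON object that holds its "name" and its "arguments", one argument or row to a line. arm_command: Moves the arm, as the interface text tells. Its arguments: {"type":"object","properties":{"plan":{"type":"array","items":{"type":"array","items":{"type":"array","items":{"type":"number"}}}},"squeeze":{"type":"number"}},"required":["plan"]}

```bash
ls; mkdir -p pics; cat > h.py <<'E'
import numpy as np, cv2
from scipy.spatial.transform import Rotation as R
from station import ctrl, get_image, calibration, finish_job, search_frame, cut_out, mark_of
def T(cam):
    c=calibration(cam)
    if cam!='wrist': return np.array(c['cam_to_world'])
    o=ctrl.get_obs(); M=np.eye(4); M[:3,:3]=R.from_rotvec(o['tool_rot']).as_matrix(); M[:3,3]=o['tool_pos']
    return M@np.array(c['hand_eye'])
def shot(cam,name=None):
    M=T(cam); im=get_image(cam)
    if name: cv2.imwrite(f'pics/{name}.png',im[:,:,::-1])
    return im,M
def w(M,p): return M[:3,:3]@np.array(p)+M[:3,3]
def ray(cam,M,u,v):
    c=calibration(cam); x=(u-c['cx'])/c['fx']; y=(v-c['cy'])/c['fy']; a,b=x,y
    for _ in range(20):
        s=1+c['k1']*(a*a+b*b); a,b=x/s,y/s
    return M[:3,:3]@np.array([a,b,1]),M[:3,3]
def onz(cam,M,u,v,z):
    d,o=ray(cam,M,u,v); return o+d*(z-o[2])/d[2]
def proj(cam,M,p):
    c=calibration(cam); q=M[:3,:3].T@(np.array(p)-M[:3,3]); a,b=q[:2]/q[2]; s=1+c['k1']*(a*a+b*b)
    return c['fx']*a*s+c['cx'],c['fy']*b*s+c['cy']
def st():
    o=ctrl.get_obs(); print('t',round(o['t'],2),'pos',np.round(o['tool_pos'],4),'rotm',np.round(R.from_rotvec(o['tool_rot']).as_matrix(),3).tolist(),'q',np.round(o['q'],3),'F',np.round(o['contact_force'],1),'op',round(o['opening'],4))
E
python3 - <<'E'
from h import *
st()
for cam in ['scene','side']:
    im,M=shot(cam,cam+'0')
    print(cam,np.round(M,2).tolist())
    for n in ['platform','post1','weight1','bottle_a','bottle_b','lever_base','lever_tip','red_rack','tip_box','amber_jar']:
        print(n,[(round(d['conf'],2),np.round(w(M,d['at']),3).tolist(),np.round(proj(cam,M,w(M,d['at']))).tolist()) for d in mark_of(cam,n)])
E
```

```text
pics
t 0.0 pos [0.1986 0.592  0.2301] rotm [[-0.001, 0.318, 0.948], [-0.002, 0.948, -0.318], [-1.0, -0.002, -0.0]] q [ 1.128  0.053  1.614  0.     1.476 -0.119] F [ 0.4 -0.6  0.7] op 0.0855
scene [[0.42, 0.7, -0.58, 1.2], [0.91, -0.31, 0.28, -0.32], [0.02, -0.64, -0.77, 0.97], [0.0, 0.0, 0.0, 1.0]]
platform [(0.77, [0.567, -0.107, 0.0], [285.0, 238.0])]
post1 [(0.54, [0.502, -0.247, 0.032], [226.0, 230.0]), (0.5, [0.528, 0.039, 0.03], [327.0, 204.0]), (0.45, [0.614, -0.257, 0.033], [235.0, 265.0]), (0.43, [0.641, 0.037, 0.026], [344.0, 235.0]), (0.21, [0.52, -0.101, 0.071], [279.0, 209.0])]
weight1 [(0.87, [0.358, 0.291, -0.0], [374.0, 149.0]), (0.86, [0.467, 0.385, -0.0], [417.0, 162.0]), (0.84, [0.297, 0.374, -0.006], [386.0, 132.0]), (0.77, [0.52, 0.255, -0.004], [390.0, 187.0])]
bottle_a [(0.83, [0.589, 0.363, -0.002], [433.0, 191.0]), (0.78, [0.406, 0.169, -0.003], [348.0, 170.0]), (0.58, [0.612, -0.256, 0.029], [235.0, 265.0]), (0.38, [0.361, 0.29, -0.002], [374.0, 150.0])]
bottle_b [(0.83, [0.589, 0.363, -0.002], [433.0, 191.0]), (0.78, [0.406, 0.169, -0.003], [348.0, 170.0]),
[... 1164 characters left out ...]
 [235.0, 179.0]), (0.18, [0.435, -0.394, 0.002], [391.0, 344.0]), (0.16, [0.528, 0.044, 0.027], [307.0, 217.0])]
bottle_a [(0.7, [0.401, 0.169, 0.004], [249.0, 219.0])]
bottle_b [(0.7, [0.401, 0.169, 0.004], [249.0, 219.0])]
lever_base [(0.79, [0.437, -0.395, 0.002], [391.0, 344.0]), (0.74, [0.5, -0.25, 0.033], [369.0, 281.0])]
lever_tip [(0.44, [0.397, -0.404, 0.096], [385.0, 333.0]), (0.27, [0.463, 0.386, 0.002], [235.0, 179.0])]
red_rack [(0.69, [0.78, 0.01, 0.005], [377.0, 195.0])]
tip_box [(0.96, [0.744, 0.228, -0.001], [327.0, 171.0]), (0.26, [0.637, 0.037, 0.032], [338.0, 202.0])]
amber_jar [(0.62, [0.673, -0.403, 0.003], [461.0, 291.0]), (0.41, [0.469, 0.381, 0.005], [236.0, 179.0])]
```

View pics/scene0.png

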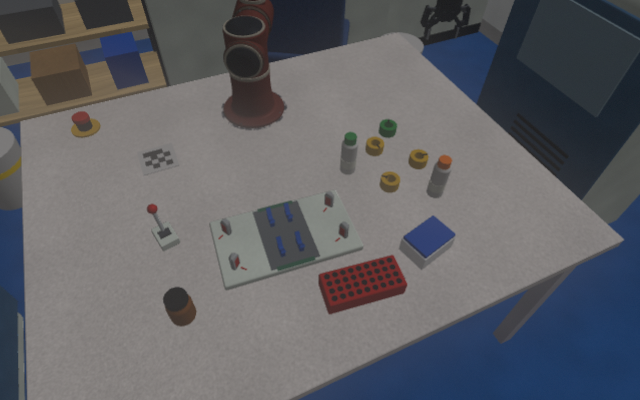

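```bash
python3 - <<'E'
import cv2
im=cv2.imread('pics/scene0.png')
a=cv2.resize(im[95:225,310:470],(800,650)); 
cv2.imwrite('pics/c1.png',cv2.resize(im[105:220,320:470],(780,598),interpolation=cv2.INTER_CUBIC))
E
```

```text
(no output)
```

View pics/c1.png

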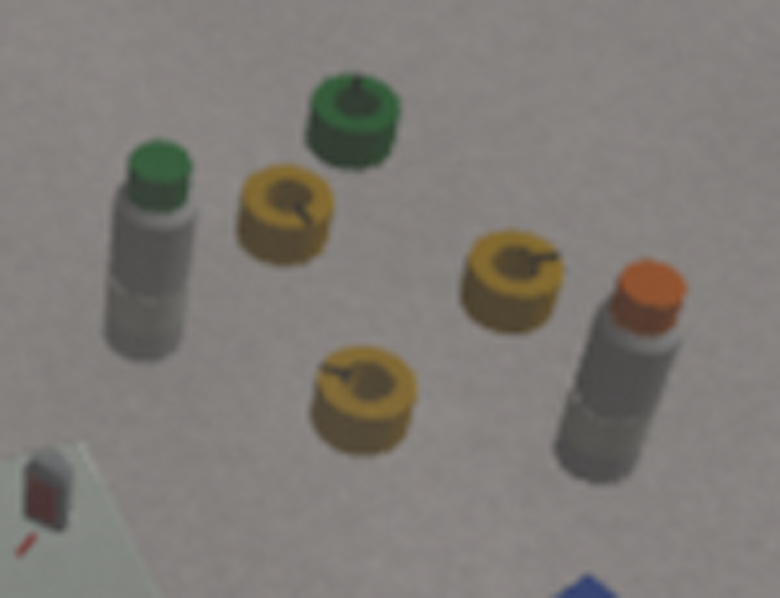

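The pictures show three yellow rings, at (374,146), (418,158) and (390,181); the ring at (388,128) is the green look-alike. The green cap is at (349,153) and the orange cap at (440,165). The platform is at (285,238), the lever at (160,225), and the red/yellow knob at (85,123) is irrelevant. Next I'll look from above with the wrist camera.

>>> {"name": "arm_command", "arguments": {
  "plan": [
    [[-0.016, -0.016, 0.026, 0, 0, 0, 0.085], [-0.016, -0.016, 0.026, 0, 0, 0, 0.085], [-0.016, -0.016, 0.026, 0, 0, 0, 0.085], [-0.016, -0.016, 0.026, 0, 0, 0, 0.085], [-0.016, -0.016, 0.026, 0, 0, 0, 0.085], [-0.016, -0.016, 0.026, 0, 0, 0, 0.085], [-0.016, -0.016, 0.026, 0, 0, 0, 0.085], [-0.016, -0.016, 0.026, 0, 0, 0, 0.085], [-0.016, -0.016, 0.026, 0, 0, 0, 0.085], [-0.016, -0.016, 0.026, 0, 0, 0, 0.085], [-0.016, -0.016, 0.026, 0, 0, 0, 0.085], [-0.016, -0.016, 0.026, 0, 0, 0, 0.085], [0, 0, 0, 0, 0, 0, 0.085]]
  ]
}}

```text
t: 2.18
tool_pos: [0.4421, 0.2989, 0.4305]
tool_rot: [0.245, 1.553, -0.253]
contact_force: [-1.3, -0.2, 0.3]
opening: 0.085
```

```bash
cat >> h.py <<'E'
def log():
    import json
    o=ctrl.get_obs(); open('log.jsonl','a').write(json.dumps([list(map(float,o['q'])),list(map(float,o['tool_pos'])),list(map(float,o['tool_rot']))])+'\n')
def look(cam,names,name=None,mc=.3):
    im,M=shot(cam,name)
    for n in names: print(n,[(round(d['conf'],2),np.round(w(M,d['at']),3).tolist(),np.round(proj(cam,M,w(M,d['at']))).tolist()) for d in mark_of(cam,n) if d['conf']>mc])
    return im,M
E
python3 - <<'E'
from h import *
log();st();print(np.round(calibration('wrist')['hand_eye'],3).tolist(), calibration('wrist')['fx'])
look('wrist',['weight1','bottle_a','bottle_a_mid'],'w1')
E
```

```text
t 2.18 pos [0.4421 0.2989 0.4305] rotm [[0.002, 0.312, 0.95], [-0.006, 0.95, -0.312], [-1.0, -0.005, 0.004]] q [ 0.458 -0.203  1.53  -0.006  1.815 -0.796] F [-1.3 -0.2  0.3] op 0.085
[[-0.0, -0.306, 0.952, -0.142], [1.0, 0.0, 0.001, -0.001], [-0.001, 0.952, 0.306, -0.079], [0.0, 0.0, 0.0, 1.0]] 282.7301470600622
weight1 [(0.98, [0.511, 0.255, 0.002], [305.0, 195.0]), (0.97, [0.461, 0.387, -0.002], [360.0, 152.0]), (0.97, [0.298, 0.371, -0.001], [328.0, 71.0]), (0.86, [0.359, 0.287, 0.001], [296.0, 118.0])]
bottle_a [(0.75, [0.404, 0.17, -0.002], [249.0, 159.0]), (0.64, [0.588, 0.363, 0.002], [365.0, 213.0]), (0.36, [0.435, -0.399, -0.005], [35.0, 248.0])]
bottle_a_mid [(0.83, [0.399, 0.168, 0.069], [238.0, 162.0])]
```

View pics/w1.png

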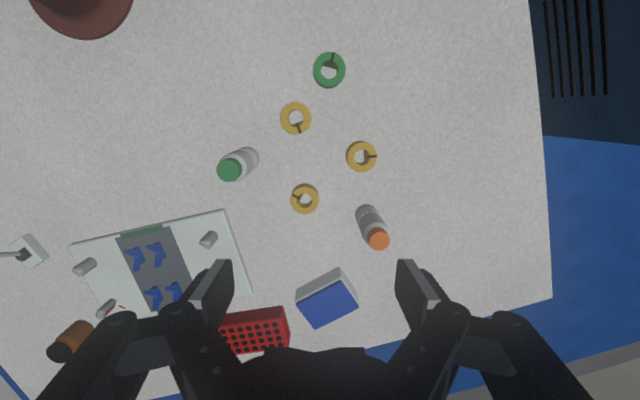

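>>> {"name": "arm_command", "arguments": {
  "plan": [
    [[0.003, -0.028, 0.016, 0, 0, 0, 0.085], [0.003, -0.028, 0.016, 0, 0, 0, 0.085], [0.003, -0.028, 0.016, 0, 0, 0, 0.085], [0.003, -0.028, 0.016, 0, 0, 0, 0.085], [0.003, -0.028, 0.016, 0, 0, 0, 0.085], [0.003, -0.028, 0.016, 0, 0, 0, 0.085], [0.003, -0.028, 0.016, 0, 0, 0, 0.085], [0.003, -0.028, 0.016, 0, 0, 0, 0.085], [0.003, -0.028, 0.016, 0, 0, 0, 0.085], [0.003, -0.028, 0.016, 0, 0, 0, 0.085], [0.003, -0.028, 0.016, 0, 0, 0, 0.085], [0.003, -0.028, 0.016, 0, 0, 0, 0.085], [0, 0, 0, 0, 0, 0, 0.085]]
  ]
}}

```text
t: 3.47
tool_pos: [0.5175, -0.0715, 0.3704]
tool_rot: [0.208, 1.591, -0.22]
contact_force: [-0.0, 0.2, -0.4]
opening: 0.0852
```

```bash
cat >> h.py <<'E'
def rings(cam,im,M,z=.034,n=8):
    """yellow ring tops: pixel polar sampling in world at height z"""
    hsv=cv2.cvtColor(im,cv2.COLOR_RGB2HSV)
    m=((hsv[...,0]>14)&(hsv[...,0]<32)&(hsv[...,1]>110)&(hsv[...,2]>60)).astype(np.uint8)
    k,l,s,c=cv2.connectedComponentsWithStats(m); out=[]
    for i in range(1,k):
        if s[i,4]<60: continue
        pts=np.argwhere(l==i)[:,::-1].astype(np.float32)
        pts_w=np.array([onz(cam,M,u,v,z)[:2] for u,v in pts],np.float32)
        (x,y),r=cv2.minEnclosingCircle(pts_w)
        best=[]
        for a in np.arange(0,360,2):
            v=[]
            for rr in (.013,.016,.019,.022,.025):
                p=proj(cam,M,[x+rr*np.cos(np.radians(a)),y+rr*np.sin(np.radians(a)),z])
                v.append(cv2.getRectSubPix(np.ascontiguousarray(im[:,:,0]),(1,1),p)[0,0])
            best.append(np.mean(v[1:]))
        b=np.array(best); b=np.median(b)-b; b[b<.5*b.max()]=0; t=np.radians(np.arange(0,360,2))
        ang=np.degrees(np.angle(np.sum(b*np.exp(1j*t)))); out.append((x,y,r,ang))
        print('ring',np.round([x,y,r],4),'line deg',round(ang,1),'contrast',round(float(b.max())),'px',s[i,4])
    return out
E
python3 - <<'E'
from h import *
log();st()
im=cv2.imread('pics/w1.png')[:,:,::-1].copy()
M0=np.eye(4);M0[:3,:3]=R.from_rotvec([0.245, 1.553, -0.253]).as_matrix();M0[:3,3]=[0.4421, 0.2989, 0.4305]
rings('wrist',im,M0@np.array(calibration('wrist')['hand_eye']))
look('wrist',['post1','platform','lever_base','lever_tip'],'w2')
E
```

```text
t 3.47 pos [ 0.5175 -0.0715  0.3704] rotm [[-0.031, 0.268, 0.963], [-0.004, 0.963, -0.268], [-1.0, -0.012, -0.029]] q [-0.273 -0.217  1.639 -0.012  1.748 -1.575] F [-0.   0.2 -0.4] op 0.0852
ring [0.3589 0.2872 0.0273] line deg 0.2 contrast 81 px 478
ring [0.4641 0.3842 0.0279] line deg 74.4 contrast 85 px 441Traceback (most recent call last):
  File "<stdin>", line 5, in <module>
  File "h.py", line 41, in rings
    pts_w=np.array([onz(cam,M,u,v,z)[:2] for u,v in pts],np.float32)
                    ~~~^^^^^^^^^^^^^
  File "h.py", line 20, in onz
    d,o=ray(cam,M,u,v); return o+d*(z-o[2])/d[2]
        ~~~^^^^^^^^^^^
  File "h.py", line 15, in ray
    c=calibration(cam); x=(u-c['cx'])/c['fx']; y=(v-c['cy'])/c['fy']; a,b=x,y
ValueError: time passes only in moves, steps and waits
```

```bash
sed -i 's/^def T(cam)/import functools\ncalibration=functools.cache(calibration)\ndef T(cam)/' h.py
python3 - <<'E'
from h import *
im=cv2.imread('pics/w1.png')[:,:,::-1].copy()
M0=np.eye(4);M0[:3,:3]=R.from_rotvec([0.245, 1.553, -0.253]).as_matrix();M0[:3,3]=[0.4421, 0.2989, 0.4305]
rings('wrist',im,M0@np.array(calibration('wrist')['hand_eye']))
look('wrist',['post1','platform','lever_base','lever_tip'],'w2')
E
```

```text
ring [0.3589 0.2872 0.0273] line deg 0.2 contrast 81 px 478
ring [0.4641 0.3842 0.0279] line deg 74.4 contrast 85 px 441
ring [0.5116 0.2548 0.0288] line deg -129.9 contrast 75 px 381
post1 [(0.67, [0.502, -0.248, 0.032], [218.0, 189.0]), (0.63, [0.636, 0.029, 0.03], [388.0, 219.0]), (0.55, [0.528, 0.039, 0.028], [381.0, 159.0]), (0.54, [0.612, -0.259, 0.027], [234.0, 245.0])]
platform [(0.86, [0.571, -0.104, -0.003], [308.0, 200.0]), (0.38, [0.59, 0.364, 0.07], [591.0, 148.0])]
lever_base [(0.74, [0.433, -0.396, -0.001], [138.0, 172.0])]
lever_tip [(0.97, [0.4, -0.405, 0.096], [87.0, 163.0])]
```

View pics/w2.png

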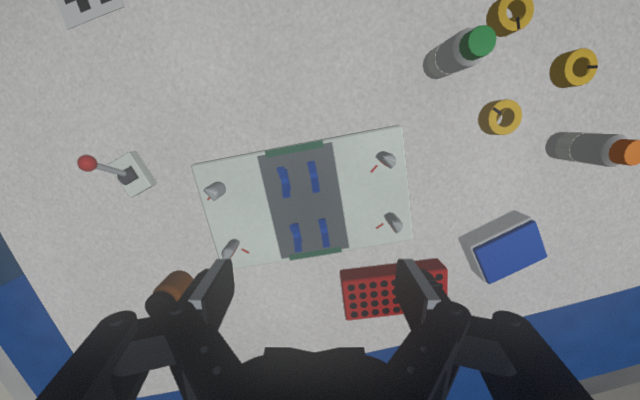

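The picture shows the four posts with red pointers near (373,169), (379,226), (245,251) and (209,198). Next, the flat directions and the platform pose.

```bash
python3 - <<'E'
from h import *
im=cv2.imread('pics/w2.png')[:,:,::-1].copy(); M=T('wrist')
for u,v in [(192,164),(403,126),(412,239)]: print('corner',np.round(onz('wrist',M,u,v,.03),4))
hsv=cv2.cvtColor(im,cv2.COLOR_RGB2HSV)
m=(((hsv[...,0]<8)|(hsv[...,0]>172))&(hsv[...,1]>90)).astype(np.uint8)
k,l,s,c=cv2.connectedComponentsWithStats(m)
# model: platform pose prior
yaw=np.radians(-5); c0=np.array([.570,-.106])
for i in range(1,k):
    if not(190<c[i][0]<405 and 120<c[i][1]<262 and 4<=s[i,4]<150): continue
    pts=np.argwhere(l==i)[:,::-1]; P=np.array([onz('wrist',M,u,v,.03)[:2] for u,v in pts])
    mu=P.mean(0); d=np.linalg.svd(P-mu)[2][0]
    print(np.round(c[i]),s[i,4],np.round(mu,4),'axis',round(np.degrees(np.arctan2(d[1],d[0])),1), 'len',round(float(np.ptp((P-mu)@d)),4))
E
python3 -c "
import cv2;im=cv2.imread('pics/w2.png');cv2.imwrite('pics/w2c.png',cv2.resize(im[115:275,185:425],(792,528),interpolation=cv2.INTER_CUBIC))"
```

```text
corner [ 0.4507 -0.2733  0.03  ]
corner [0.484  0.0915 0.03  ]
corner [0.6885 0.0716 0.03  ]
[374. 168.] 10 [0.5406 0.0292] axis -52.7 len 0.0119
[379. 225.] 9 [0.6463 0.0182] axis -69.0 len 0.0106
[244. 250.] 6 [ 0.6299 -0.238 ] axis 43.1 len 0.011
```

View pics/w2c.png

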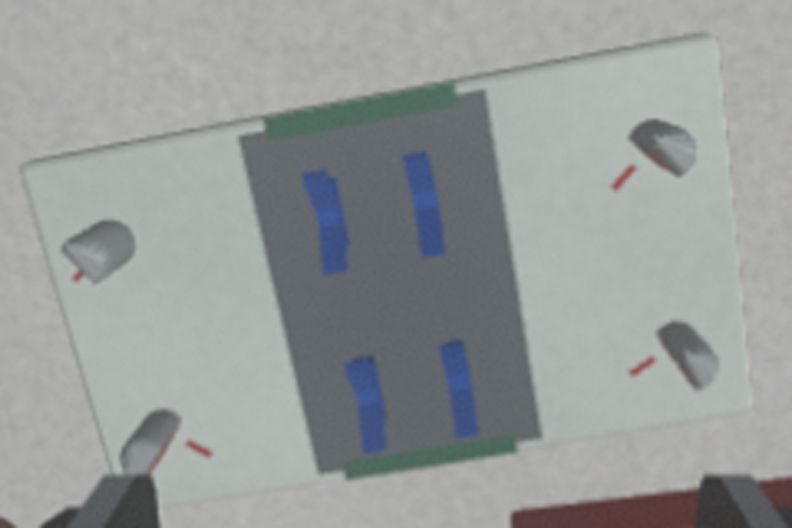

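```bash
cat >> h.py <<'E'
def down(yaw):  # tool pointing down, tool y at yaw deg in world
    a=np.radians(yaw); y=np.array([np.cos(a),np.sin(a),0]); x=np.array([0,0,-1.]); return np.array([x,y,np.cross(x,y)]).T
def plan(pos,Rt,o=None):
    """turn (deg, tool frame) then shift in the turned tool frame"""
    o=o or ctrl.get_obs(); R0=R.from_rotvec(o['tool_rot']).as_matrix(); p=np.array(o['tool_pos'])
    rv=np.degrees(R.from_matrix(R0.T@Rt).as_rotvec()); s=Rt.T@(np.array(pos)-p); d=R0.T@(np.array(pos)-p)
    print('turn',np.round(rv,1),'n',round(np.linalg.norm(rv)/7,1),'| shift(after)',np.round(s,4),'n',round(np.linalg.norm(s)/.04,1),'| shift(now)',np.round(d,4))
E
python3 - <<'E'
from h import *
plan([.359,.287,.15],down(74))
E
```

```text
turn [ 0.8 -1.4  0.6] n 0.2 | shift(after) [ 0.2233  0.2968 -0.2499] n 11.2 | shift(now) [ 0.2266  0.3023 -0.2402]
```

>>> {"name": "arm_command", "arguments": {
  "plan": [
    [[0, 0, 0, 0.8, -1.4, 0.6, 0.085], [0.017, 0.023, -0.019, 0, 0, 0, 0.085], [0.017, 0.023, -0.019, 0, 0, 0, 0.085], [0.017, 0.023, -0.019, 0, 0, 0, 0.085], [0.017, 0.023, -0.019, 0, 0, 0, 0.085], [0.017, 0.023, -0.019, 0, 0, 0, 0.085], [0.017, 0.023, -0.019, 0, 0, 0, 0.085], [0.017, 0.023, -0.019, 0, 0, 0, 0.085], [0.017, 0.023, -0.019, 0, 0, 0, 0.085], [0.017, 0.023, -0.019, 0, 0, 0, 0.085], [0.017, 0.023, -0.019, 0, 0, 0, 0.085], [0.017, 0.023, -0.019, 0, 0, 0, 0.085], [0.017, 0.023, -0.019, 0, 0, 0, 0.085], [0.017, 0.023, -0.019, 0, 0, 0, 0.085], [0, 0, 0, 0, 0, 0, 0.085]]
  ]
}}

```text
t: 4.97
tool_pos: [0.3526, 0.3161, 0.15]
tool_rot: [0.225, 1.524, -0.196]
contact_force: [0.2, -0.9, -0.3]
opening: 0.0852
```

```bash
python3 - <<'E'
from h import *
log();st(); im,M=shot('wrist','w3'); r=rings('wrist',im,M)
r=min(r,key=lambda a:np.hypot(a[0]-.359,a[1]-.287))
plan([r[0],r[1],.001],down(74))
E
```

```text
t 4.97 pos [0.3526 0.3161 0.15  ] rotm [[0.038, 0.266, 0.963], [0.013, 0.964, -0.267], [-0.999, 0.023, 0.033]] q [ 0.579 -0.287  2.062 -0.01   1.327 -0.72 ] F [ 0.2 -0.9 -0.3] op 0.0852
ring [0.3558 0.2895 0.0309] line deg -6.2 contrast 88 px 1863
ring [0.4603 0.3842 0.0315] line deg 28.4 contrast 59 px 747
ring [0.4994 0.2581 0.0368] line deg -36.8 contrast 24 px 1272
turn [ 0.5  2.  -1.3] n 0.4 | shift(after) [ 0.1505 -0.0241  0.0088] n 3.8 | shift(now) [ 0.1501 -0.0277  0.0032]
```

```bash
cat >> h.py <<'E'
def rect(cam,im,M,cx,cy,z,half=.06,s=.0005):
    n=int(2*half/s); g=(np.arange(n)-n/2)*s; X,Y=np.meshgrid(cx+g,cy+g)
    P=np.stack([X,Y,np.full_like(X,z)],-1)-M[:3,3]; q=P@M[:3,:3]; a=q[...,0]/q[...,2]; b=q[...,1]/q[...,2]
    c=calibration(cam); f=1+c['k1']*(a*a+b*b)
    return cv2.remap(im,(c['fx']*a*f+c['cx']).astype(np.float32),(c['fy']*b*f+c['cy']).astype(np.float32),cv2.INTER_LINEAR)
def ring(cam,im,M,cx,cy,z=.034,save=None,s=.0005,half=.06):
    """template fit of the yellow ring top near cx,cy; image rows = +y, cols = +x"""
    r=rect(cam,im,M,cx,cy,z,half,s); hsv=cv2.cvtColor(r,cv2.COLOR_RGB2HSV)
    m=((hsv[...,0]>14)&(hsv[...,0]<34)&(hsv[...,1]>90)&(hsv[...,2]>50)).astype(np.float32)
    k=70; yy,xx=np.mgrid[-k:k+1,-k:k+1]*s; d=np.hypot(xx,yy); t=((d>.016)&(d<.029))*1.-((d>=.030)&(d<.034))*1.-(d<.0075)*1.
    c=cv2.matchTemplate(m,t.astype(np.float32),cv2.TM_CCORR); _,v,_,(u,w_)=cv2.minMaxLoc(c)
    u+=k; w_+=k; x=cx+(u-r.shape[1]/2)*s; y=cy+(w_-r.shape[0]/2)*s
    p=cv2.warpPolar(r[...,0].astype(np.float32),(60,360),(u,w_),60,cv2.WARP_POLAR_LINEAR)
    b=p[:,36:54].mean(1); b=np.median(b)-b; b=np.clip(b-.4*b.max(),0,None); a=np.radians(np.arange(360))
    i=int(b.argmax()); b=b*(np.cos(a-a[i])>.8); ang=np.degrees(np.angle((b*np.exp(1j*a)).sum()))
    print('ring',round(x,4),round(y,4),'score',round(v/((t>0).sum()),2),'line',round(ang,1))
    if save:
        q=r.copy(); cv2.circle(q,(u,w_),58,(255,0,0),1); cv2.line(q,(u,w_),(int(u+58*np.cos(np.radians(ang))),int(w_+58*np.sin(np.radians(ang)))),(0,0,255),1); cv2.imwrite(f'pics/{save}.png',cv2.resize(q[:,:,::-1],(480,480)))
    return x,y,ang
E
python3 - <<'E'
from h import *
im,M=shot('wrist','w3')
for i,c in enumerate([(.357,.288),(.463,.384),(.511,.255)]): ring('wrist',im,M,*c,save='r%d'%i)
im=cv2.imread('pics/w1.png')[:,:,::-1].copy()
M0=np.eye(4);M0[:3,:3]=R.from_rotvec([0.245, 1.553, -0.253]).as_matrix();M0[:3,3]=[0.4421, 0.2989, 0.4305]
M0=M0@np.array(calibration('wrist')['hand_eye'])
for c in [(.357,.288),(.463,.384),(.511,.255)]: ring('wrist',im,M0,*c)
a=[cv2.imread(f'pics/r{i}.png') for i in range(2)]; cv2.imwrite('pics/r.png',cv2.resize(cv2.hconcat(a),(700,350)))
E
```

```text
ring 0.3565 0.2885 score 0.85 line -3.5
ring 0.461 0.3845 score 0.52 line 19.8
ring 0.506 0.254 score 0.67 line -121.1
ring 0.3595 0.288 score 0.84 line -1.5
ring 0.464 0.384 score 0.89 line 75.1
ring 0.51 0.254 score 0.9 line -128.7
```

View pics/r.png

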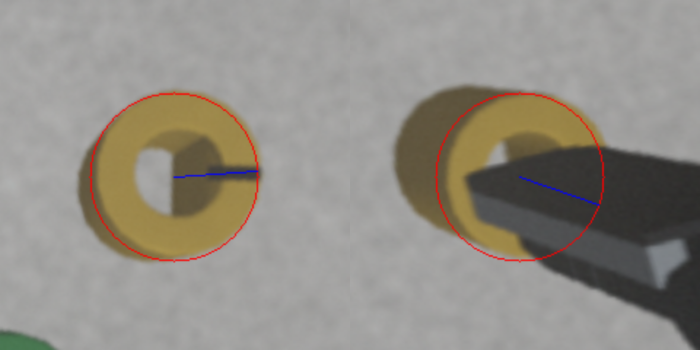

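The rectified crop shows ring 1's line at about 0° (pointing +x), with the fit good to about 2 mm. I'll descend and grip it.

```bash
python3 - <<'E'
from h import *
st();plan([.3585,.288,.001],down(74))
E
```

```text
t 5.07 pos [0.3556 0.3143 0.153 ] rotm [[0.043, 0.268, 0.963], [0.013, 0.963, -0.268], [-0.999, 0.024, 0.038]] q [ 0.574 -0.289  2.059 -0.012  1.329 -0.723] F [ 0.5  0.  -0.5] op 0.0849
turn [ 0.4  2.2 -1.4] n 0.4 | shift(after) [ 0.152  -0.0245  0.01  ] n 3.9 | shift(now) [ 0.1516 -0.0283  0.0041]
```

>>> {"name": "arm_command", "arguments": {
  "plan": [
    [[0, 0, 0, 0.4, 2.2, -1.4, 0.085], [0, -0.012, 0.005, 0, 0, 0, 0.085], [0, -0.012, 0.005, 0, 0, 0, 0.085], [0, 0, 0, 0, 0, 0, 0.085], [0.02, 0, 0, 0, 0, 0, 0.085], [0.02, 0, 0, 0, 0, 0, 0.085], [0.02, 0, 0, 0, 0, 0, 0.085], [0.02, 0, 0, 0, 0, 0, 0.085], [0.02, 0, 0, 0, 0, 0, 0.085], [0.02, 0, 0, 0, 0, 0, 0.085], [0, 0, 0, 0, 0, 0, 0.085]]
  ]
}}

```text
t: 5.98
tool_pos: [0.3738, 0.2909, 0.0473]
tool_rot: [0.247, 1.529, -0.208]
contact_force: [0.2, -1.1, -0.5]
opening: 0.0851
```

```bash
python3 - <<'E'
from h import *
log();st();plan([.3585,.288,.001],down(74))
E
```

```text
t 5.98 pos [0.3738 0.2909 0.0473] rotm [[0.033, 0.286, 0.958], [0.02, 0.958, -0.287], [-0.999, 0.029, 0.026]] q [ 5.030e-01 -1.480e-01  2.133e+00  2.000e-03  1.118e+00 -7.780e-01] F [ 0.2 -1.1 -0.5] op 0.0851
turn [-0.7  1.5 -1.6] n 0.3 | shift(after) [ 0.0463 -0.007  -0.0139] n 1.2 | shift(now) [ 0.0457 -0.0085 -0.015 ]
```

>>> {"name": "arm_command", "arguments": {
  "plan": [
    [[0, -0.0085, -0.015, -0.7, 1.5, -1.6, 0.085], [0, 0, 0, 0, 0, 0, 0.085], [0, 0, 0, 0, 0, 0, 0.085]]
  ]
}}

```text
t: 6.23
tool_pos: [0.3593, 0.2875, 0.05]
tool_rot: [0.224, 1.556, -0.218]
contact_force: [-0.2, -0.4, -0.2]
opening: 0.0849
```

```bash
python3 - <<'E'
from h import *
log();st();plan([.3585,.288,.001],down(74))
im,M=shot('wrist','w4'); ring('wrist',im,M,.3585,.288,save='r4')
st()
E
```

```text
t 6.23 pos [0.3593 0.2875 0.05  ] rotm [[0.004, 0.278, 0.961], [0.003, 0.961, -0.278], [-1.0, 0.004, 0.003]] q [ 5.120e-01 -1.640e-01  2.142e+00  1.000e-03  1.159e+00 -7.770e-01] F [-0.2 -0.4 -0.2] op 0.0849
turn [-0.1  0.2 -0.2] n 0.0 | shift(after) [ 0.049   0.0003 -0.0009] n 1.2 | shift(now) [ 0.049   0.0001 -0.0011]
ring 0.3555 0.2875 score 0.8 line -0.9
t 6.28 pos [0.3594 0.2875 0.0502] rotm [[0.004, 0.278, 0.961], [0.003, 0.961, -0.278], [-1.0, 0.004, 0.003]] q [ 5.120e-01 -1.640e-01  2.141e+00  1.000e-03  1.159e+00 -7.770e-01] F [0.3 0.3 0.5] op 0.0851
```

>>> {"name": "arm_command", "arguments": {
  "plan": [
    [[0.012, 0, 0, 0, 0, 0, 0.085], [0.012, 0, 0, 0, 0, 0, 0.085], [0.012, 0, 0, 0, 0, 0, 0.085], [0.011, 0, 0, 0, 0, 0, 0.085], [0, 0, 0, 0, 0, 0, 0.085], [0, 0, 0, 0, 0, 0, 0.085]]
  ],
  "squeeze": 40
}}

```text
t: 6.78
tool_pos: [0.3694, 0.292, 0.0114]
tool_rot: [0.237, 1.537, -0.208]
contact_force: [-0.6, 1.1, 0.4]
opening: 0.0849
```

```bash
python3 - <<'E'
from h import *
log();st();plan([.358,.288,.001],down(74))
E
```

```text
t 6.78 pos [0.3694 0.292  0.0114] rotm [[0.025, 0.28, 0.96], [0.014, 0.96, -0.281], [-1.0, 0.021, 0.02]] q [ 5.100e-01 -8.400e-02  2.146e+00  1.000e-03  1.051e+00 -7.760e-01] F [-0.6  1.1  0.4] op 0.0849
turn [-0.3  1.1 -1.2] n 0.2 | shift(after) [ 0.0104 -0.0069 -0.0098] n 0.4 | shift(now) [ 0.0101 -0.0072 -0.01  ]
```

>>> {"name": "arm_command", "arguments": {
  "plan": [
    [[0.009, -0.007, -0.01, -0.3, 1.1, -1.2, 0.085], [0, 0, 0, 0, 0, 0, 0.085], [0, 0, 0, 0, 0, 0, 0.04], [0, 0, 0, 0, 0, 0, 0.04], [0, 0, 0, 0, 0, 0, 0.04], [0, 0, 0, 0, 0, 0, 0.04], [0, 0, 0, 0, 0, 0, 0.04], [0, 0, 0, 0, 0, 0, 0.04], [0, 0, 0, 0, 0, 0, 0.04]]
  ],
  "squeeze": 40
}}

```text
t: 7.53
tool_pos: [0.3594, 0.2891, 0.0051]
tool_rot: [0.22, 1.556, -0.217]
contact_force: [0.8, -0.1, 0.3]
opening: 0.0558
```

```bash
python3 - <<'E'
from h import *
log();st();plan([.528,.0435,.16],down(23))
E
```

```text
t 7.53 pos [0.3594 0.2891 0.0051] rotm [[0.004, 0.275, 0.961], [0.002, 0.961, -0.275], [-1.0, 0.003, 0.003]] q [ 5.160e-01 -7.900e-02  2.154e+00 -1.000e-03  1.062e+00 -7.750e-01] F [ 0.8 -0.1  0.3] op 0.0558
turn [51.   0.1 -0.2] n 7.3 | shift(after) [-0.1549  0.0592  0.292 ] n 8.4 | shift(now) [-0.1546 -0.1893  0.2302]
```

>>> {"name": "arm_command", "arguments": {
  "plan": [
    [[-0.01, 0, 0, 0, 0, 0, 0.04], [-0.02, 0, 0, 0, 0, 0, 0.04], [-0.02, 0, 0, 0, 0, 0, 0.04], [-0.02, 0, 0, 0, 0, 0, 0.04], [-0.02, 0, 0, 0, 0, 0, 0.04], [-0.02, 0, 0, 0, 0, 0, 0.04], [-0.02, 0, 0, 0, 0, 0, 0.04], [-0.02, 0, 0, 0, 0, 0, 0.04], [-0.02, 0, 0, 0, 0, 0, 0.04], [-0.02, 0, 0, 0, 0, 0, 0.04], [-0.02, 0, 0, 0, 0, 0, 0.04], [0, 0, 0, 6.4, 0, 0, 0.04], [0, 0, 0, 6.4, 0, 0, 0.04], [0, 0, 0, 6.4, 0, 0, 0.04], [0, 0, 0, 6.4, 0, 0, 0.04], [0, 0, 0, 6.4, 0, 0, 0.04], [0, 0, 0, 6.4, 0, 0, 0.04], [0, 0, 0, 6.4, 0, 0, 0.04], [0, 0, 0, 6.4, 0, 0, 0.04], [0, 0, 0, 0, 0, 0, 0.04]]
  ]
}}

```text
t: 9.2
tool_pos: [0.3532, 0.286, 0.2346]
tool_rot: [0.946, 1.355, -0.942]
contact_force: [-1.1, -0.2, -0.8]
opening: 0.0555
```

```bash
python3 - <<'E'
from h import *
log();st();plan([.528,.0435,.2],down(23))
E
```

```text
t 9.2 pos [0.3532 0.286  0.2346] rotm [[0.002, 0.938, 0.347], [0.001, 0.347, -0.938], [-1.0, 0.003, -0.0]] q [ 0.517 -0.38   1.99   0.     1.528  0.162] F [-1.1 -0.2 -0.8] op 0.0555
turn [-2.7 -0.  -0.2] n 0.4 | shift(after) [0.0346 0.0661 0.2915] n 7.5 | shift(now) [0.0347 0.0796 0.2881]
```

>>> {"name": "arm_command", "arguments": {
  "plan": [
    [[0, 0.008, 0.029, 0, 0, 0, 0.04], [0, 0.008, 0.029, 0, 0, 0, 0.04], [0, 0.008, 0.029, 0, 0, 0, 0.04], [0, 0.008, 0.029, 0, 0, 0, 0.04], [0, 0.008, 0.029, 0, 0, 0, 0.04], [0, 0.008, 0.029, 0, 0, 0, 0.04], [0, 0.008, 0.029, 0, 0, 0, 0.04], [0, 0.008, 0.029, 0, 0, 0, 0.04], [0, 0.008, 0.029, 0, 0, 0, 0.04], [0, 0.008, 0.029, 0, 0, 0, 0.04], [0, 0, 0, 0, 0, 0, 0.04], [0, 0, 0, 0, 0, 0, 0.04]]
  ]
}}

```text
t: 10.2
tool_pos: [0.5375, 0.0338, 0.2377]
tool_rot: [0.916, 1.371, -0.908]
contact_force: [0.2, 0.5, -1.6]
opening: 0.0562
```

```bash
python3 - <<'E'
from h import *
log();st();plan([.528,.0435,.13],down(23)); im,M=look('wrist',['post1'],'w5')
st(); cv2.imwrite('pics/w5b.png',cv2.resize(im[:,:,::-1],(800,500)))
E
```

```text
t 10.2 pos [0.5375 0.0338 0.2377] rotm [[0.003, 0.922, 0.387], [0.004, 0.387, -0.922], [-1.0, 0.004, -0.002]] q [-0.077 -0.161  1.808  0.004  1.492 -0.475] F [ 0.2  0.5 -1.6] op 0.0562
turn [-0.2 -0.1 -0.3] n 0.1 | shift(after) [ 0.1077 -0.005  -0.0126] n 2.7 | shift(now) [ 0.1077 -0.0055 -0.0124]
post1 [(0.73, [0.526, 0.041, 0.029], [308.0, 173.0]), (0.56, [0.637, 0.03, 0.024], [382.0, 212.0])]
t 10.3 pos [0.5372 0.0348 0.2378] rotm [[0.004, 0.922, 0.388], [0.003, 0.388, -0.922], [-1.0, 0.005, -0.002]] q [-0.076 -0.162  1.809  0.004  1.491 -0.474] F [-0.4  1.  -2.5] op 0.0562
```

View pics/w5b.png

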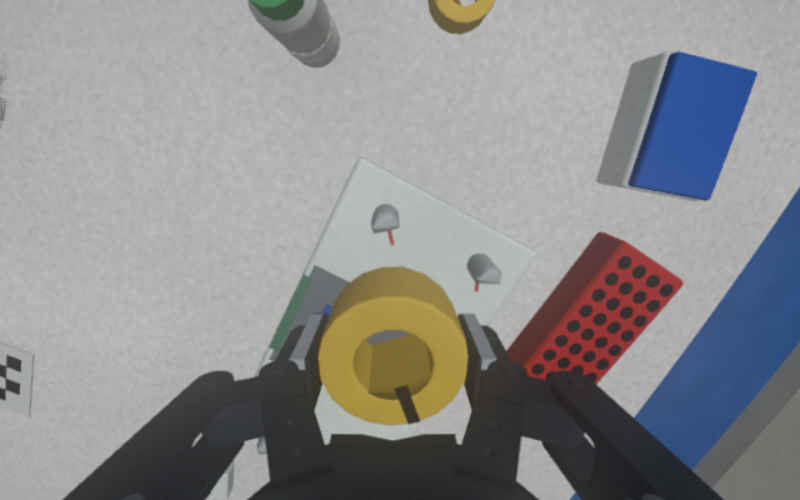

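The held ring is at (393,350) in the enlarged picture, with its line pointing down-right. Post A is at (385,217) with its pointer at (391,238), post B is at (484,268), and the platform corners are at (360,158) and (534,253). Now I'll measure these.

```bash
cat >> h.py <<'E'
def pointers(cam,im,M,posts):
    hsv=cv2.cvtColor(im,cv2.COLOR_RGB2HSV)
    m=(((hsv[...,0]<8)|(hsv[...,0]>172))&(hsv[...,1]>90)).astype(np.uint8)
    k,l,s,c=cv2.connectedComponentsWithStats(m)
    for i in range(1,k):
        if s[i,4]<4 or s[i,4]>400: continue
        P=np.array([onz(cam,M,u,v,.03)[:2] for v,u in np.argwhere(l==i)]); mu=P.mean(0)
        for p in posts:
            if np.hypot(*(mu-p))<.05:
                d=np.linalg.svd(P-mu)[2][0]; d=d*np.sign(d@(mu-p)); print('post',p,'red',np.round(c[i]),s[i,4],np.round(mu,4),'dir from post',round(np.degrees(np.arctan2(*(mu-p)[::-1])),1),'axis',round(np.degrees(np.arctan2(d[1],d[0])),1),'r',round(np.hypot(*(mu-p)),4))
E
python3 - <<'E'
from h import *
im=cv2.imread('pics/w5.png')[:,:,::-1].copy(); M=T('wrist')
c1=onz('wrist',M,360/1.25,158/1.25,.03)[:2]; c2=onz('wrist',M,534/1.25,253/1.25,.03)[:2]
print(c1,c2,np.hypot(*(c2-c1)),np.degrees(np.arctan2(*(c2-c1)[::-1])))
d=(c2-c1)/np.hypot(*(c2-c1)); n=np.array([d[1],-d[0]]); mid=(c1+c2)/2
A=mid-.055*d+.04*n; B=mid+.055*d+.04*n; print('A',A,'B',B,'ctr',mid+.185*n)
pointers('wrist',im,M,[A,B])
z=ctrl.get_obs()['tool_pos'][2]+.029
ring('wrist',im,M,.537,.035,z=z,save='r5')
# post tops: rectify at .075
a=[cv2.resize(rect('wrist',im,M,*p,zz,half=.03,s=.0002),(300,300))[:,:,::-1].copy() for p in (A,B) for zz in (.03,.075)]
for q in a: cv2.circle(q,(150,150),65,(255,0,0),1)
cv2.imwrite('pics/p5.png',cv2.vconcat([cv2.hconcat(a[:2]),cv2.hconcat(a[2:])]))
cv2.imwrite('pics/p5.png',cv2.hconcat([cv2.imread('pics/p5.png')[:480,:], np.zeros((480,10,3),np.uint8)][:1]) if 0 else cv2.resize(cv2.vconcat([cv2.hconcat(a[:2]),cv2.hconcat(a[2:])]),(560,560)))
E
```

```text
[0.48224661 0.08526611] [0.68393283 0.06702001] 0.20250988260290048 -5.169348381631485
A [0.52470942 0.04126124] B [0.63426203 0.03135026] ctr [ 0.56642125 -0.1081045 ]
post [0.52470942 0.04126124] red [312. 190.] 23 [0.5391 0.0246] dir from post -49.1 axis -55.3 r 0.022
post [0.63426203 0.03135026] red [381. 230.] 14 [0.6452 0.0096] dir from post -63.3 axis -76.3 r 0.0243
ring 0.5355 0.0365 score 0.77 line -51.8
```

View pics/p5.png

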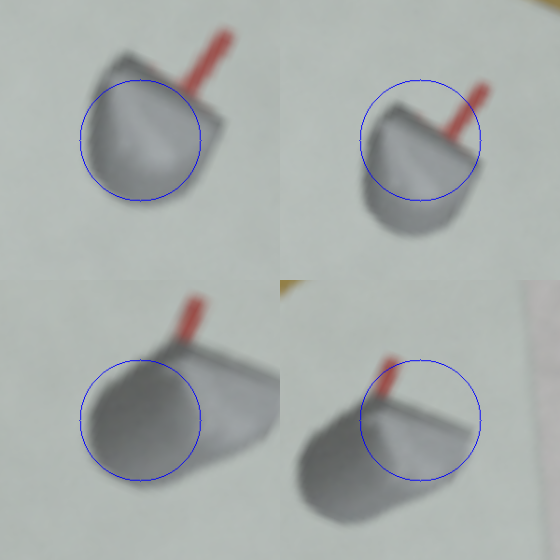

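```bash
python3 - <<'E'
from h import *
plan([.527,.0415,.098],down(18.8))
E
```

```text
turn [ 4.  -0.1 -0.3] n 0.6 | shift(after) [ 0.1398 -0.0075 -0.0096] n 3.5 | shift(now) [ 0.1397 -0.0075 -0.0099]
```

>>> {"name": "arm_command", "arguments": {
  "plan": [
    [[0, -0.0075, -0.01, 4, 0, 0, 0.04], [0.014, 0, 0, 0, 0, 0, 0.04], [0.014, 0, 0, 0, 0, 0, 0.04], [0.014, 0, 0, 0, 0, 0, 0.04], [0.014, 0, 0, 0, 0, 0, 0.04], [0.014, 0, 0, 0, 0, 0, 0.04], [0.014, 0, 0, 0, 0, 0, 0.04], [0.014, 0, 0, 0, 0, 0, 0.04], [0.014, 0, 0, 0, 0, 0, 0.04], [0, 0, 0, 0, 0, 0, 0.04], [0, 0, 0, 0, 0, 0, 0.04]]
  ]
}}

```text
t: 11.22
tool_pos: [0.519, 0.0498, 0.1101]
tool_rot: [0.945, 1.363, -0.941]
contact_force: [-0.5, 0.5, -1.9]
opening: 0.0558
```

```bash
python3 - <<'E'
from h import *
log();st();plan([.527,.0415,.098],down(18.8))
E
```

```text
t 11.22 pos [0.519  0.0498 0.1101] rotm [[-0.003, 0.937, 0.35], [0.005, 0.35, -0.937], [-1.0, -0.001, -0.005]] q [-0.05  -0.086  1.96   0.005  1.271 -0.408] F [-0.5  0.5 -1.9] op 0.0558
turn [ 1.7 -0.3  0.1] n 0.2 | shift(after) [0.0121 0.0049 0.0104] n 0.4 | shift(now) [0.012  0.0046 0.0106]
```

>>> {"name": "arm_command", "arguments": {
  "plan": [
    [[0.01, 0.0046, 0.0106, 1.7, 0, 0, 0.04], [0, 0, 0, 0, 0, 0, 0.04], [0, 0, 0, 0, 0, 0, 0.04]]
  ]
}}

```text
t: 11.47
tool_pos: [0.5266, 0.0426, 0.0998]
tool_rot: [0.964, 1.354, -0.961]
contact_force: [-1.1, -0.4, -2.6]
opening: 0.056
```

```bash
python3 - <<'E'
from h import *
log();st();plan([.527,.0415,.098],down(18.8))
im,M=shot('wrist','w6')
cv2.imwrite('pics/w6c.png',cv2.resize(im[180:360,200:440,::-1],(800,600),interpolation=cv2.INTER_CUBIC))
E
```

```text
t 11.47 pos [0.5266 0.0426 0.0998] rotm [[-0.004, 0.946, 0.325], [0.005, 0.325, -0.946], [-1.0, -0.002, -0.006]] q [-0.063 -0.056  1.95   0.005  1.252 -0.396] F [-1.1 -0.4 -2.6] op 0.056
turn [ 0.2 -0.3  0.1] n 0.1 | shift(after) [0.0018 0.     0.0012] n 0.1 | shift(now) [0.0018 0.     0.0012]
```

View pics/w6c.png

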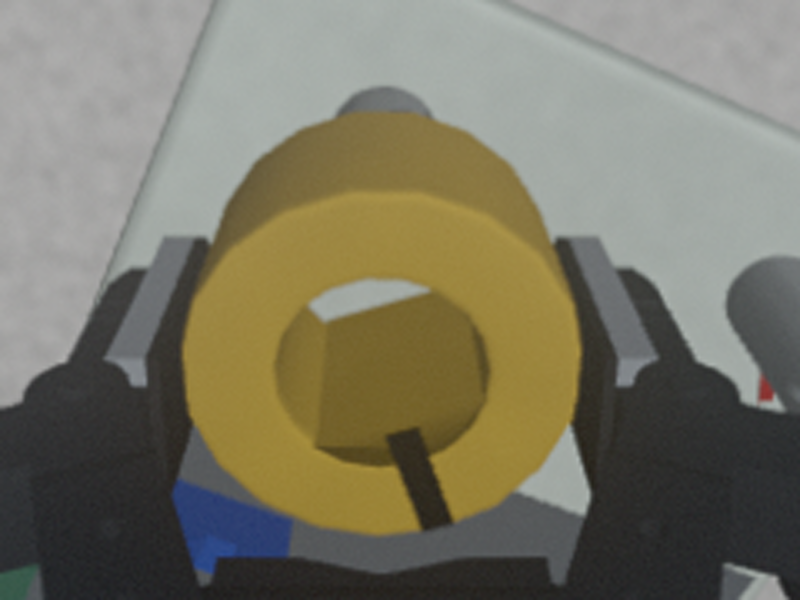

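Ring 1 is held squarely and the base of post A shows just beyond it. I'll descend slowly and watch the force.

>>> {"name": "arm_command", "arguments": {
  "plan": [
    [[0.005, 0, 0.0012, 0, 0, 0, 0.04], [0.005, 0, 0, 0, 0, 0, 0.04], [0.005, 0, 0, 0, 0, 0, 0.04], [0.005, 0, 0, 0, 0, 0, 0.04], [0.005, 0, 0, 0, 0, 0, 0.04], [0, 0, 0, 0, 0, 0, 0.04], [0, 0, 0, 0, 0, 0, 0.04]]
  ]
}}

```text
t: 12.1
tool_pos: [0.5279, 0.0424, 0.0751]
tool_rot: [0.964, 1.351, -0.956]
contact_force: [1.3, 0.0, -1.1]
opening: 0.0565
```

```bash
python3 - <<'E'
from h import *
log();st();plan([.527,.0415,.062],down(18.8))
E
```

```text
t 12.1 pos [0.5279 0.0424 0.0751] rotm [[0.001, 0.945, 0.328], [0.005, 0.328, -0.945], [-1.0, 0.002, -0.004]] q [-0.063 -0.024  1.964  0.005  1.2   -0.399] F [ 1.3  0.  -1.1] op 0.0565
turn [ 0.3 -0.3 -0.1] n 0.1 | shift(after) [ 0.0131 -0.0011  0.0005] n 0.3 | shift(now) [ 0.013  -0.0011  0.0006]
```

>>> {"name": "arm_command", "arguments": {
  "plan": [
    [[0.004, -0.001, 0.0005, 0, 0, 0, 0.04], [0.004, 0, 0, 0, 0, 0, 0.04], [0.004, 0, 0, 0, 0, 0, 0.04], [0, 0, 0, 0, 0, 0, 0.04], [0, 0, 0, 0, 0, 0, 0.04]]
  ]
}}

```text
t: 12.52
tool_pos: [0.5271, 0.0415, 0.0617]
tool_rot: [0.964, 1.351, -0.956]
contact_force: [-0.1, -0.5, -2.3]
opening: 0.0558
```

```bash
python3 - <<'E'
from h import *
log();st()
E
```

```text
t 12.52 pos [0.5271 0.0415 0.0617] rotm [[0.001, 0.945, 0.328], [0.005, 0.328, -0.945], [-1.0, 0.002, -0.004]] q [-0.065 -0.007  1.973  0.005  1.175 -0.401] F [-0.1 -0.5 -2.3] op 0.0558
```

Engaged with no contact force, so I'll continue down to the deck and release.

>>> {"name": "arm_command", "arguments": {
  "plan": [
    [[0.005, 0, 0, 0, 0, 0, 0.04], [0.005, 0, 0, 0, 0, 0, 0.04], [0.005, 0, 0, 0, 0, 0, 0.04], [0.005, 0, 0, 0, 0, 0, 0.04], [0.004, 0, 0, 0, 0, 0, 0.04], [0, 0, 0, 0, 0, 0, 0.04], [0, 0, 0, 0, 0, 0, 0.04]]
  ]
}}

```text
t: 13.1
tool_pos: [0.5272, 0.0417, 0.0352]
tool_rot: [0.964, 1.351, -0.956]
contact_force: [-0.4, 0.9, 2.3]
opening: 0.0558
```

```bash
python3 - <<'E'
from h import *
log();st()
E
```

```text
t 13.1 pos [0.5272 0.0417 0.0352] rotm [[0.001, 0.945, 0.328], [0.005, 0.328, -0.945], [-1.0, 0.002, -0.004]] q [-0.065  0.034  1.983  0.006  1.124 -0.401] F [-0.4  0.9  2.3] op 0.0558
```

>>> {"name": "arm_command", "arguments": {
  "plan": [
    [[0, 0, 0, 0, 0, 0, 0.085], [0, 0, 0, 0, 0, 0, 0.085], [0, 0, 0, 0, 0, 0, 0.085], [0, 0, 0, 0, 0, 0, 0.085], [-0.007, 0, 0, 0, 0, 0, 0.085], [-0.007, 0, 0, 0, 0, 0, 0.085], [-0.007, 0, 0, 0, 0, 0, 0.085], [-0.01, 0, 0, 0, 0, 0, 0.085], [-0.015, 0, 0, 0, 0, 0, 0.085], [-0.02, 0, 0, 0, 0, 0, 0.085], [-0.02, 0, 0, 0, 0, 0, 0.085], [-0.02, 0, 0, 0, 0, 0, 0.085], [-0.02, 0, 0, 0, 0, 0, 0.085], [-0.02, 0, 0, 0, 0, 0, 0.085], [-0.02, 0, 0, 0, 0, 0, 0.085], [0, 0, 0, 0, 0, 0, 0.085], [0, 0, 0, 0, 0, 0, 0.085]]
  ]
}}

```text
t: 14.52
tool_pos: [0.5291, 0.0407, 0.2241]
tool_rot: [0.968, 1.338, -0.948]
contact_force: [0.1, 0.4, 0.3]
opening: 0.085
```

```bash
python3 - <<'E'
from h import *
log();st()
im,M=shot('wrist','w7'); print('W1 on A (z top .064):'); ring('wrist',im,M,.527,.0425,z=.064,save='r7')
print('W2/W3'); ring('wrist',im,M,.462,.385); ring('wrist',im,M,.51,.255)
# fit kinematics
import json
from scipy.optimize import least_squares
L=[json.loads(l) for l in open('log.jsonl')]
def fk(p,q):
    Y=lambda a:R.from_euler('y',a).as_matrix(); Z=lambda a:R.from_euler('z',a).as_matrix()
    d1,a1,l1,off,a2,l2,e,lt=p
    R1=Z(q[0]); x=R1@np.array([a1,off,d1]); R2=R1@Y(q[1]); x=x+R2@np.array([0,0,l1])
    R3=R2@Y(q[2]); x=x+R3@np.array([a2,0,l2]); R4=R3@Z(q[3]); R5=R4@Y(q[4]); x=x+R5@np.array([e,0,lt]); R6=R5@Z(q[5])
    # tool x = local z ; tool y = ?
    return x,R6@np.array([[0,0,1],[0,1,0],[-1,0,0]]).T
def res(p): return np.concatenate([fk(p,q)[0]-np.array(t) for q,t,_ in L])
s=least_squares(res,[.2,0,.4,.07,0,.3,0,.25])
print(np.round(s.x,4),'rms',np.sqrt(np.mean(s.fun**2)))
for q,t,r in L[:1]+L[-1:]: print(np.round(fk(s.x,q)[1],2).tolist(),np.round(R.from_rotvec(r).as_matrix(),2).tolist())
E
```

```text
t 14.52 pos [0.5291 0.0407 0.2241] rotm [[0.016, 0.944, 0.328], [0.004, 0.328, -0.945], [-1.0, 0.017, 0.002]] q [-0.066 -0.182  1.849  0.005  1.459 -0.401] F [0.1 0.4 0.3] op 0.085
W1 on A (z top .064):
ring 0.526 0.0435 score 0.91 line -55.8
W2/W3
ring 0.437 0.36 score 0.0 line 0.0
ring 0.5105 0.245 score 0.38 line 0.0
[0.238  0.     0.4264 0.0742 0.0957 0.6099 0.     0.2795] rms 3.072797064979338e-10
[[0.0, -0.95, 0.31], [-0.01, 0.31, 0.95], [-1.0, -0.0, -0.0]] [[0.0, 0.31, 0.95], [-0.01, 0.95, -0.31], [-1.0, -0.0, 0.0]]
[[0.02, -0.33, 0.94], [0.0, 0.94, 0.33], [-1.0, -0.0, 0.02]] [[0.02, 0.94, 0.33], [0.0, 0.33, -0.94], [-1.0, 0.02, 0.0]]
```

```bash
cat >> h.py <<'E'
from scipy.optimize import least_squares
KP=[0.238,0,0.4264,0.0742,0.0957,0.6099,0,0.2795]
LO=np.array([-3.01,-1.01,.06,-1.02,.09,-3.14]); HI=np.array([3.01,2.22,2.58,4.17,2.62,3.14])
def fk(q,full=False):
    Y=lambda a:R.from_euler('y',a).as_matrix(); Z=lambda a:R.from_euler('z',a).as_matrix()
    d1,a1,l1,off,a2,l2,e,lt=KP
    R1=Z(q[0]); x=R1@np.array([a1,off,d1]); R2=R1@Y(q[1]); x=x+R2@np.array([0,0,l1]); el=x
    R3=R2@Y(q[2]); x=x+R3@np.array([a2,0,l2]); wr=x; R4=R3@Z(q[3]); R5=R4@Y(q[4]); x=x+R5@np.array([e,0,lt]); R6=R5@Z(q[5])
    Rt=np.array([R6[:,2],R6[:,0]*0,R6[:,1]*0]).T; Rt[:,1]=-R6[:,0]; Rt[:,2]=-R6[:,1]
    return (x,Rt,el,wr) if full else (x,Rt)
def ik(pos,Rt,seed=None,n=12):
    rng=np.random.default_rng(0); best=None
    for i in range(n):
        q0=np.clip(ctrl.get_obs()['q'] if i==0 and seed is None else (seed if i==0 else LO+(HI-LO)*rng.random(6)),LO+1e-3,HI-1e-3)
        f=lambda q:np.concatenate([(fk(q)[0]-pos)*5,(fk(q)[1]-Rt).ravel()])
        s=least_squares(f,q0,bounds=(LO,HI))
        if best is None or s.cost<best.cost: best=s
        if best.cost<1e-10: break
    return best.x,best.cost
E
python3 - <<'E'
from h import *
o=ctrl.get_obs(); x,Rt=fk(o['q']); print(np.round(x,4),np.round(Rt,2).tolist(),np.round(R.from_rotvec(o['tool_rot']).as_matrix(),2).tolist())
plan([.463,.385,.15],down(60))
E
```

```text
[0.5295 0.0407 0.2245] [[0.02, 0.94, 0.33], [0.0, 0.33, -0.94], [-1.0, 0.02, 0.0]] [[0.02, 0.94, 0.33], [0.0, 0.33, -0.94], [-1.0, 0.02, 0.0]]
turn [-40.8   0.5  -0.9] n 5.8 | shift(after) [ 0.0745  0.2649 -0.2298] n 9.0 | shift(now) [ 0.0747  0.0489 -0.3472]
```

>>> {"name": "arm_command", "arguments": {
  "plan": [
    [[0, 0, 0, -6.8, 0, 0, 0.085], [0, 0, 0, -6.8, 0, 0, 0.085], [0, 0, 0, -6.8, 0, 0, 0.085], [0, 0, 0, -6.8, 0, 0, 0.085], [0, 0, 0, -6.8, 0, 0, 0.085], [0, 0, 0, -6.8, 0, 0, 0.085], [0.003, 0.022, -0.019, 0, 0, 0, 0.085], [0.003, 0.022, -0.019, 0, 0, 0, 0.085], [0.003, 0.022, -0.019, 0, 0, 0, 0.085], [0.003, 0.022, -0.019, 0, 0, 0, 0.085], [0.003, 0.022, -0.019, 0, 0, 0, 0.085], [0.003, 0.022, -0.019, 0, 0, 0, 0.085], [0.003, 0.022, -0.019, 0, 0, 0, 0.085], [0.003, 0.022, -0.019, 0, 0, 0, 0.085], [0.003, 0.022, -0.019, 0, 0, 0, 0.085], [0.003, 0.022, -0.019, 0, 0, 0, 0.085], [0.003, 0.022, -0.019, 0, 0, 0, 0.085], [0.003, 0.022, -0.019, 0, 0, 0, 0.085], [0, 0, 0, 0, 0, 0, 0.085], [0, 0, 0, 0, 0, 0, 0.085]]
  ]
}}

```text
t: 16.23
tool_pos: [0.4331, 0.3911, 0.1563]
tool_rot: [0.374, 1.56, -0.399]
contact_force: [0.7, 0.1, -0.4]
opening: 0.0849
```

```bash
python3 - <<'E'
from h import *
st(); im,M=shot('wrist','w8'); r=ring('wrist',im,M,.463,.385,save='r8'); ring('wrist',im,M,.51,.254)
plan([r[0],r[1],.06],down(60))
E
```

```text
t 16.23 pos [0.4331 0.3911 0.1563] rotm [[-0.027, 0.472, 0.881], [-0.009, 0.881, -0.472], [-1.0, -0.021, -0.019]] q [ 0.603  0.03   1.765  0.008  1.375 -0.477] F [ 0.7  0.1 -0.4] op 0.0849
ring 0.463 0.386 score 0.88 line 71.6
ring 0.5115 0.2545 score 0.63 line -137.8
turn [ 1.8 -1.1  1.2] n 0.3 | shift(after) [0.0961 0.0109 0.0285] n 2.5 | shift(now) [0.0952 0.012  0.0307]
```

>>> {"name": "arm_command", "arguments": {
  "plan": [
    [[0, 0.012, 0.031, 1.8, -1.1, 1.2, 0.085], [0, 0, 0, 0, 0, 0, 0.085], [0.014, 0, 0, 0, 0, 0, 0.085], [0.014, 0, 0, 0, 0, 0, 0.085], [0.014, 0, 0, 0, 0, 0, 0.085], [0.014, 0, 0, 0, 0, 0, 0.085], [0.014, 0, 0, 0, 0, 0, 0.085], [0.014, 0, 0, 0, 0, 0, 0.085], [0, 0, 0, 0, 0, 0, 0.085], [0, 0, 0, 0, 0, 0, 0.085]]
  ]
}}

```text
t: 17.12
tool_pos: [0.4664, 0.3752, 0.0624]
tool_rot: [0.414, 1.535, -0.426]
contact_force: [0.4, 0.2, 0.5]
opening: 0.0848
```

```bash
python3 - <<'E'
from h import *
st(); im,M=shot('wrist','w9'); r=ring('wrist',im,M,.463,.385,save='r9')
plan([.4635,.3855,.003],down(60))
E
```

```text
t 17.12 pos [0.4664 0.3752 0.0624] rotm [[-0.007, 0.51, 0.86], [-0.006, 0.86, -0.51], [-1.0, -0.008, -0.003]] q [ 5.540e-01  1.570e-01  1.797e+00 -1.000e-03  1.195e+00 -4.810e-01] F [0.4 0.2 0.5] op 0.0848
ring 0.4625 0.3855 score 0.88 line 70.6
turn [-0.7 -0.2  0.5] n 0.1 | shift(after) [ 0.0592  0.0078 -0.0075] n 1.5 | shift(now) [ 0.0591  0.0082 -0.0074]
```

>>> {"name": "arm_command", "arguments": {
  "plan": [
    [[0, 0.008, -0.0075, -0.7, 0, 0.5, 0.085], [0, 0, 0, 0, 0, 0, 0.085], [0.006, 0, 0, 0, 0, 0, 0.085], [0.006, 0, 0, 0, 0, 0, 0.085], [0.006, 0, 0, 0, 0, 0, 0.085], [0.006, 0, 0, 0, 0, 0, 0.085], [0.006, 0, 0, 0, 0, 0, 0.085], [0.006, 0, 0, 0, 0, 0, 0.085], [0.006, 0, 0, 0, 0, 0, 0.085], [0.006, 0, 0, 0, 0, 0, 0.085], [0, 0, 0, 0, 0, 0, 0.085], [0, 0, 0, 0, 0, 0, 0.085]]
  ]
}}

```text
t: 18.17
tool_pos: [0.4651, 0.3879, 0.0121]
tool_rot: [0.413, 1.532, -0.405]
contact_force: [-0.7, 0.3, 0.2]
opening: 0.0849
```

```bash
python3 - <<'E'
from h import *
st(); plan([.4635,.3855,.003],down(60))
E
```

```text
t 18.17 pos [0.4651 0.3879 0.0121] rotm [[0.002, 0.499, 0.867], [0.005, 0.867, -0.499], [-1.0, 0.005, -0.001]] q [ 0.571  0.235  1.805  0.004  1.098 -0.479] F [-0.7  0.3  0.2] op 0.0849
turn [ 0.1 -0.1 -0.3] n 0.0 | shift(after) [ 0.0091 -0.0029 -0.0001] n 0.2 | shift(now) [ 0.0091 -0.0029 -0.0001]
```

>>> {"name": "arm_command", "arguments": {
  "plan": [
    [[0.008, -0.003, 0, 0, 0, 0, 0.085], [0, 0, 0, 0, 0, 0, 0.04], [0, 0, 0, 0, 0, 0, 0.04], [0, 0, 0, 0, 0, 0, 0.04], [0, 0, 0, 0, 0, 0, 0.04], [0, 0, 0, 0, 0, 0, 0.04], [0, 0, 0, 0, 0, 0, 0.04], [0, 0, 0, 0, 0, 0, 0.04]]
  ],
  "squeeze": 40
}}

```text
t: 18.83
tool_pos: [0.4636, 0.3851, 0.0038]
tool_rot: [0.414, 1.531, -0.405]
contact_force: [0.0, -0.7, -1.0]
opening: 0.0579
```

>>> {"name": "arm_command", "arguments": {
  "plan": [
    [[-0.01, 0, 0, 0, 0, 0, 0.04], [-0.02, 0, 0, 0, 0, 0, 0.04], [-0.02, 0, 0, 0, 0, 0, 0.04], [-0.02, 0, 0, 0, 0, 0, 0.04], [-0.02, 0, 0, 0, 0, 0, 0.04], [-0.02, 0, 0, 0, 0, 0, 0.04], [-0.02, 0, 0, 0, 0, 0, 0.04], [-0.02, 0, 0, 0, 0, 0, 0.04], [-0.02, 0, 0, 0, 0, 0, 0.04], [-0.02, 0, 0, 0, 0, 0, 0.04], [-0.02, 0, 0, 0, 0, 0, 0.04], [0, 0, 0, 7, 0, 0, 0.04], [0, 0, 0, 7, 0, 0, 0.04], [0, 0, 0, 7, 0, 0, 0.04], [0, 0, 0, 7, 0, 0, 0.04], [0, 0, 0, 0, 0, 0, 0.04], [0, 0, 0, 0, 0, 0, 0.04]]
  ]
}}

```text
t: 20.25
tool_pos: [0.4612, 0.3832, 0.2362]
tool_rot: [0.806, 1.418, -0.789]
contact_force: [-0.8, 0.8, -1.6]
opening: 0.0571
```

```bash
python3 - <<'E'
from h import *
st(); plan([.611,-.255,.23],down(31.5))
E
```

```text
t 20.25 pos [0.4612 0.3832 0.2362] rotm [[0.007, 0.854, 0.52], [0.008, 0.52, -0.854], [-1.0, 0.01, -0.003]] q [ 0.568 -0.017  1.675  0.003  1.473  0.02 ] F [-0.8  0.8 -1.6] op 0.0571
turn [-0.2 -0.2 -0.6] n 0.1 | shift(after) [ 0.0062 -0.2057  0.6224] n 16.4 | shift(now) [ 0.002  -0.2041  0.6229]
```

>>> {"name": "arm_command", "arguments": {
  "plan": [
    [[0, -0.011, 0.034, 0, 0, 0, 0.04], [0, -0.011, 0.034, 0, 0, 0, 0.04], [0, -0.011, 0.034, 0, 0, 0, 0.04], [0, -0.011, 0.034, 0, 0, 0, 0.04], [0, -0.011, 0.034, 0, 0, 0, 0.04], [0, -0.011, 0.034, 0, 0, 0, 0.04], [0, -0.011, 0.034, 0, 0, 0, 0.04], [0, -0.011, 0.034, 0, 0, 0, 0.04], [0, -0.011, 0.034, 0, 0, 0, 0.04], [0, -0.011, 0.034, 0, 0, 0, 0.04], [0, -0.011, 0.034, 0, 0, 0, 0.04], [0, -0.011, 0.034, 0, 0, 0, 0.04], [0, -0.011, 0.034, 0, 0, 0, 0.04], [0, -0.011, 0.034, 0, 0, 0, 0.04], [0, -0.011, 0.034, 0, 0, 0, 0.04], [0, -0.011, 0.034, 0, 0, 0, 0.04], [0, -0.011, 0.03, 0, 0, 0, 0.04], [0, 0, 0, 0, 0, 0, 0.04], [0, 0, 0, 0, 0, 0, 0.04]]
  ]
}}

```text
t: 21.83
tool_pos: [0.6191, -0.2272, 0.233]
tool_rot: [0.758, 1.436, -0.738]
contact_force: [-0.5, 0.6, -1.7]
opening: 0.058
```

```bash
cat >> h.py <<'E'
def postpic(cam,im,M,p,name):
    a=[cv2.resize(rect(cam,im,M,*p,zz,half=.035,s=.00025),(350,350))[:,:,::-1].copy() for zz in (.03,.075)]
    for q in a: cv2.circle(q,(175,175),65,(255,0,0),1)
    cv2.imwrite(f'pics/{name}.png',cv2.hconcat(a))
E
python3 - <<'E'
from h import *
st(); im,M=look('wrist',['post1'],'w10'); p=np.array([.611,-.2555])
pointers('wrist',im,M,[p,np.array([.5014,-.2453])]); postpic('wrist',im,M,p,'p10')
o=ctrl.get_obs(); ring('wrist',im,M,*o['tool_pos'][:2],z=o['tool_pos'][2]+.030)
plan([.611,-.255,.098],down(31.5))
E
```

```text
t 21.83 pos [ 0.6191 -0.2272  0.233 ] rotm [[0.007, 0.819, 0.574], [0.01, 0.574, -0.819], [-1.0, 0.012, -0.004]] q [-0.47   0.129  1.529  0.012  1.482 -1.082] F [-0.5  0.6 -1.7] op 0.058
post1 [(0.86, [0.5, -0.25, 0.034], [220.0, 144.0]), (0.59, [0.61, -0.257, 0.031], [293.0, 198.0])]
post [ 0.5014 -0.2453] red [221. 160.] 26 [ 0.5108 -0.267 ] dir from post -66.5 axis -62.9 r 0.0236
post [ 0.611  -0.2555] red [311. 196.] 24 [ 0.6264 -0.2415] dir from post 42.3 axis 44.5 r 0.0208
post [ 0.611  -0.2555] red [298. 203.] 10 [ 0.6179 -0.2589] dir from post -26.2 axis -50.8 r 0.0077
ring 0.6179 -0.2279 score 0.78 line 46.3
turn [ 3.6 -0.2 -0.7] n 0.5 | shift(after) [ 0.135  -0.0219  0.0206] n 3.5 | shift(now) [ 0.1347 -0.0248  0.0197]
```

View pics/p10.png

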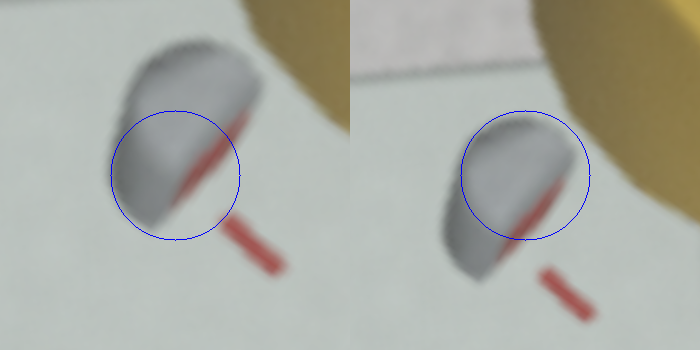

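```bash
python3 - <<'E'
from h import *
plan([.610,-.256,.1],down(30.7))
E
```

```text
turn [ 4.4 -0.2 -0.7] n 0.6 | shift(after) [ 0.133  -0.023   0.0213] n 3.4 | shift(now) [ 0.1327 -0.0261  0.02  ]
```

>>> {"name": "arm_command", "arguments": {
  "plan": [
    [[0, -0.013, 0.01, 2.2, 0, -0.5, 0.04], [0, -0.013, 0.01, 2.2, 0, 0, 0.04], [0, 0, 0, 0, 0, 0, 0.04], [0.012, 0, 0, 0, 0, 0, 0.04], [0.012, 0, 0, 0, 0, 0, 0.04], [0.012, 0, 0, 0, 0, 0, 0.04], [0.012, 0, 0, 0, 0, 0, 0.04], [0.012, 0, 0, 0, 0, 0, 0.04], [0.012, 0, 0, 0, 0, 0, 0.04], [0.012, 0, 0, 0, 0, 0, 0.04], [0.012, 0, 0, 0, 0, 0, 0.04], [0.012, 0, 0, 0, 0, 0, 0.04], [0, 0, 0, 0, 0, 0, 0.04], [0, 0, 0, 0, 0, 0, 0.04]]
  ]
}}

```text
t: 23.1
tool_pos: [0.6052, -0.2508, 0.1093]
tool_rot: [0.809, 1.427, -0.8]
contact_force: [0.5, -0.3, -0.9]
opening: 0.0578
```

```bash
python3 - <<'E'
from h import *
st();plan([.610,-.256,.095],down(30.7))
E
```

```text
t 23.1 pos [ 0.6052 -0.2508  0.1093] rotm [[-0.006, 0.858, 0.513], [0.009, 0.513, -0.858], [-1.0, -0.0, -0.011]] q [-0.509  0.226  1.632  0.006  1.293 -1.049] F [ 0.5 -0.3 -0.9] op 0.0578
turn [ 0.2 -0.6  0. ] n 0.1 | shift(after) [0.0143 0.0015 0.0069] n 0.4 | shift(now) [0.0142 0.0015 0.0071]
```

>>> {"name": "arm_command", "arguments": {
  "plan": [
    [[0.007, 0.0015, 0.007, 0, -0.6, 0, 0.04], [0.007, 0, 0, 0, 0, 0, 0.04], [0, 0, 0, 0, 0, 0, 0.04], [0, 0, 0, 0, 0, 0, 0.04]]
  ]
}}

```text
t: 23.43
tool_pos: [0.6118, -0.2574, 0.0955]
tool_rot: [0.803, 1.413, -0.804]
contact_force: [0.3, -0.4, -1.7]
opening: 0.0574
```

```bash
python3 - <<'E'
from h import *
st();plan([.610,-.256,.08],down(30.7))
E
```

```text
t 23.43 pos [ 0.6118 -0.2574  0.0955] rotm [[0.003, 0.858, 0.513], [-0.002, 0.513, -0.858], [-1.0, 0.001, 0.003]] q [-0.51   0.252  1.626 -0.     1.26  -1.049] F [ 0.3 -0.4 -1.7] op 0.0574
turn [ 0.2  0.2 -0.1] n 0.0 | shift(after) [ 0.0155 -0.0008 -0.0021] n 0.4 | shift(now) [ 0.0155 -0.0009 -0.0022]
```

>>> {"name": "arm_command", "arguments": {
  "plan": [
    [[0.004, -0.001, -0.002, 0, 0, 0, 0.04], [0.005, 0, 0, 0, 0, 0, 0.04], [0.005, 0, 0, 0, 0, 0, 0.04], [0.005, 0, 0, 0, 0, 0, 0.04], [0, 0, 0, 0, 0, 0, 0.04], [0, 0, 0, 0, 0, 0, 0.04]]
  ]
}}

```text
t: 23.93
tool_pos: [0.6107, -0.2566, 0.0763]
tool_rot: [0.803, 1.41, -0.803]
contact_force: [0.4, -0.1, -1.2]
opening: 0.0576
```

```bash
python3 - <<'E'
from h import *
st();plan([.610,-.256,.06],down(30.7))
E
```

```text
t 23.93 pos [ 0.6107 -0.2566  0.0763] rotm [[0.005, 0.858, 0.513], [-0.004, 0.513, -0.858], [-1.0, 0.003, 0.006]] q [-0.51   0.269  1.641 -0.     1.225 -1.049] F [ 0.4 -0.1 -1.2] op 0.0576
turn [ 0.2  0.3 -0.2] n 0.1 | shift(after) [ 0.0163 -0.0003 -0.0009] n 0.4 | shift(now) [ 0.0163 -0.0003 -0.001 ]
```

>>> {"name": "arm_command", "arguments": {
  "plan": [
    [[0.005, 0, -0.001, 0, 0.3, 0, 0.04], [0.005, 0, 0, 0, 0, 0, 0.04], [0.005, 0, 0, 0, 0, 0, 0.04], [0, 0, 0, 0, 0, 0, 0.04], [0, 0, 0, 0, 0, 0, 0.04]]
  ]
}}

```text
t: 24.35
tool_pos: [0.6102, -0.2556, 0.0596]
tool_rot: [0.806, 1.416, -0.802]
contact_force: [-0.2, 0.4, -1.7]
opening: 0.0576
```

```bash
python3 - <<'E'
from h import *
st();plan([.610,-.256,.034],down(30.7))
E
```

```text
t 24.35 pos [ 0.6102 -0.2556  0.0596] rotm [[0.002, 0.858, 0.513], [0.002, 0.513, -0.858], [-1.0, 0.003, -0.0]] q [-0.51   0.289  1.647  0.003  1.204 -1.05 ] F [-0.2  0.4 -1.7] op 0.0576
turn [ 0.2 -0.  -0.2] n 0.0 | shift(after) [ 0.0256 -0.0003  0.0003] n 0.6 | shift(now) [ 0.0256 -0.0004  0.0003]
```

No force, so I'll lower it home, release and lift.

>>> {"name": "arm_command", "arguments": {
  "plan": [
    [[0.005, 0, 0, 0, 0, 0, 0.04], [0.005, 0, 0, 0, 0, 0, 0.04], [0.005, 0, 0, 0, 0, 0, 0.04], [0.005, 0, 0, 0, 0, 0, 0.04], [0.004, 0, 0, 0, 0, 0, 0.04], [0, 0, 0, 0, 0, 0, 0.04], [0, 0, 0, 0, 0, 0, 0.04]]
  ]
}}

```text
t: 24.93
tool_pos: [0.6109, -0.2559, 0.0338]
tool_rot: [0.806, 1.414, -0.801]
contact_force: [-1.4, 1.1, 1.2]
opening: 0.0575
```

>>> {"name": "arm_command", "arguments": {
  "plan": [
    [[0, 0, 0, 0, 0, 0, 0.085], [0, 0, 0, 0, 0, 0, 0.085], [0, 0, 0, 0, 0, 0, 0.085], [0, 0, 0, 0, 0, 0, 0.085], [-0.007, 0, 0, 0, 0, 0, 0.085], [-0.007, 0, 0, 0, 0, 0, 0.085], [-0.007, 0, 0, 0, 0, 0, 0.085], [-0.01, 0, 0, 0, 0, 0, 0.085], [-0.015, 0, 0, 0, 0, 0, 0.085], [-0.02, 0, 0, 0, 0, 0, 0.085], [-0.02, 0, 0, 0, 0, 0, 0.085], [-0.02, 0, 0, 0, 0, 0, 0.085], [-0.02, 0, 0, 0, 0, 0, 0.085], [-0.02, 0, 0, 0, 0, 0, 0.085], [-0.02, 0, 0, 0, 0, 0, 0.085], [0, 0, 0, 0, 0, 0, 0.085], [0, 0, 0, 0, 0, 0, 0.085]]
  ]
}}

```text
t: 26.35
tool_pos: [0.6117, -0.2568, 0.2221]
tool_rot: [0.804, 1.401, -0.8]
contact_force: [0.8, 0.5, -0.7]
opening: 0.0847
```

```bash
python3 - <<'E'
from h import *
st(); im,M=shot('wrist','w11'); ring('wrist',im,M,.61,-.256,z=.064,save='r11')
im2,M2=shot('scene','s11'); ring('scene',im2,M2,.512,.255,save='r11s'); ring('scene',im2,M2,.527,.0425,z=.064)
plan([.5115,.2545,.2],down(30))
E
```

```text
t 26.35 pos [ 0.6117 -0.2568  0.2221] rotm [[0.015, 0.858, 0.513], [-0.005, 0.513, -0.858], [-1.0, 0.01, 0.012]] q [-0.511  0.137  1.538  0.003  1.451 -1.05 ] F [ 0.8  0.5 -0.7] op 0.0847
ring 0.61 -0.256 score 0.92 line 42.4
ring 0.5185 0.25 score 0.9 line -144.6
ring 0.5325 0.0395 score 0.75 line -56.5
turn [ 0.9  0.6 -0.5] n 0.2 | shift(after) [ 0.0213  0.1689 -0.4929] n 13.0 | shift(now) [ 0.0173  0.1763 -0.4904]
```

>>> {"name": "arm_command", "arguments": {
  "plan": [
    [[0, 0, 0, 7, 0.6, -0.5, 0.085], [0, 0, 0, 7, 0, 0, 0.085], [0, 0, 0, 7, 0, 0, 0.085], [0.002, -0.001, -0.035, 0, 0, 0, 0.085], [0.002, -0.001, -0.035, 0, 0, 0, 0.085], [0.002, -0.001, -0.035, 0, 0, 0, 0.085], [0.002, -0.001, -0.035, 0, 0, 0, 0.085], [0.002, -0.001, -0.035, 0, 0, 0, 0.085], [0.002, -0.001, -0.035, 0, 0, 0, 0.085], [0.002, -0.001, -0.035, 0, 0, 0, 0.085], [0.002, -0.001, -0.035, 0, 0, 0, 0.085], [0.002, -0.001, -0.035, 0, 0, 0, 0.085], [0.002, -0.001, -0.035, 0, 0, 0, 0.085], [0.002, -0.001, -0.035, 0, 0, 0, 0.085], [0.002, -0.001, -0.035, 0, 0, 0, 0.085], [0.002, -0.001, -0.035, 0, 0, 0, 0.085], [0.002, -0.001, -0.035, 0, 0, 0, 0.085], [0, 0, 0, 0, 0, 0, 0.085], [0, 0, 0, 0, 0, 0, 0.085]]
  ]
}}

```text
t: 28.03
tool_pos: [0.4979, 0.2467, 0.1587]
tool_rot: [1.078, 1.325, -1.131]
contact_force: [0.8, 0.2, -0.3]
opening: 0.085
```

```bash
python3 - <<'E'
from h import *
st(); im,M=shot('wrist','w12'); r=ring('wrist',im,M,.5115,.2545,save='r12')
plan([r[0],r[1],.06],down(10))
E
```

```text
t 28.03 pos [0.4979 0.2467 0.1587] rotm [[-0.055, 0.987, 0.15], [0.006, 0.151, -0.989], [-0.998, -0.054, -0.015]] q [ 0.314 -0.024  1.815  0.024  1.402  0.159] F [ 0.8  0.2 -0.3] op 0.085
ring 0.512 0.2545 score 0.91 line -131.0
turn [-1.4 -0.9  3.1] n 0.5 | shift(after) [ 0.0983  0.0155 -0.0055] n 2.5 | shift(now) [ 0.0974  0.0207 -0.0044]
```

>>> {"name": "arm_command", "arguments": {
  "plan": [
    [[0, 0.02, -0.0045, -1.4, -0.9, 3.1, 0.085], [0, 0, 0, 0, 0, 0, 0.085], [0.012, 0, 0, 0, 0, 0, 0.085], [0.012, 0, 0, 0, 0, 0, 0.085], [0.012, 0, 0, 0, 0, 0, 0.085], [0.012, 0, 0, 0, 0, 0, 0.085], [0.012, 0, 0, 0, 0, 0, 0.085], [0.012, 0, 0, 0, 0, 0, 0.085], [0.012, 0, 0, 0, 0, 0, 0.085], [0.012, 0, 0, 0, 0, 0, 0.085], [0, 0, 0, 0, 0, 0, 0.085], [0, 0, 0, 0, 0, 0, 0.085]]
  ]
}}

```text
t: 29.08
tool_pos: [0.5126, 0.2448, 0.044]
tool_rot: [1.077, 1.29, -1.1]
contact_force: [-0.1, -1.2, 0.6]
opening: 0.0853
```

```bash
python3 - <<'E'
from h import *
st(); im,M=shot('wrist','w13'); r=ring('wrist',im,M,.5115,.2545,save='r13')
plan([.512,.2545,.003],down(10))
E
```

```text
t 29.08 pos [0.5126 0.2448 0.044 ] rotm [[-0.014, 0.986, 0.164], [-0.006, 0.164, -0.986], [-1.0, -0.015, 0.003]] q [ 3.150e-01  1.200e-01  1.875e+00 -1.000e-03  1.163e+00  1.510e-01] F [-0.1 -1.2  0.6] op 0.0853
ring 0.512 0.255 score 0.83 line -130.0
turn [-0.6  0.2  0.9] n 0.2 | shift(after) [ 0.0409  0.0015 -0.0097] n 1.1 | shift(now) [ 0.0408  0.002  -0.0098]
```

>>> {"name": "arm_command", "arguments": {
  "plan": [
    [[0, 0.002, -0.01, 0, 0, 0.9, 0.085], [0, 0, 0, 0, 0, 0, 0.085], [0.007, 0, 0, 0, 0, 0, 0.085], [0.007, 0, 0, 0, 0, 0, 0.085], [0.007, 0, 0, 0, 0, 0, 0.085], [0.007, 0, 0, 0, 0, 0, 0.085], [0.007, 0, 0, 0, 0, 0, 0.085], [0, 0, 0, 0, 0, 0, 0.085], [0, 0, 0, 0, 0, 0, 0.085]]
  ]
}}

```text
t: 29.88
tool_pos: [0.5152, 0.2574, 0.0084]
tool_rot: [1.089, 1.276, -1.081]
contact_force: [0.8, 1.2, -0.5]
opening: 0.0851
```

```bash
python3 - <<'E'
from h import *
st(); plan([.512,.2548,.0035],down(10))
E
```

```text
t 29.88 pos [0.5152 0.2574 0.0084] rotm [[0.008, 0.986, 0.165], [-0.001, 0.165, -0.986], [-1.0, 0.008, 0.002]] q [ 0.336  0.177  1.881 -0.004  1.077  0.172] F [ 0.8  1.2 -0.5] op 0.0851
turn [-0.5  0.1 -0.4] n 0.1 | shift(after) [ 0.0049 -0.0037  0.002 ] n 0.2 | shift(now) [ 0.0049 -0.0037  0.0021]
```

>>> {"name": "arm_command", "arguments": {
  "plan": [
    [[0.004, -0.004, 0.002, 0, 0, -0.4, 0.085], [0, 0, 0, 0, 0, 0, 0.04], [0, 0, 0, 0, 0, 0, 0.04], [0, 0, 0, 0, 0, 0, 0.04], [0, 0, 0, 0, 0, 0, 0.04], [0, 0, 0, 0, 0, 0, 0.04], [0, 0, 0, 0, 0, 0, 0.04], [0, 0, 0, 0, 0, 0, 0.04]]
  ],
  "squeeze": 40
}}

```text
t: 30.55
tool_pos: [0.5114, 0.2542, 0.0043]
tool_rot: [1.085, 1.281, -1.087]
contact_force: [0.6, 0.1, -1.5]
opening: 0.056
```

>>> {"name": "arm_command", "arguments": {
  "plan": [
    [[-0.01, 0, 0, 0, 0, 0, 0.04], [-0.02, 0, 0, 0, 0, 0, 0.04], [-0.02, 0, 0, 0, 0, 0, 0.04], [-0.02, 0, 0, 0, 0, 0, 0.04], [-0.02, 0, 0, 0, 0, 0, 0.04], [-0.02, 0, 0, 0, 0, 0, 0.04], [-0.02, 0, 0, 0, 0, 0, 0.04], [-0.02, 0, 0, 0, 0, 0, 0.04], [-0.02, 0, 0, 0, 0, 0, 0.04], [-0.02, 0, 0, 0, 0, 0, 0.04], [0, 0, 0, -6.7, 0, 0, 0.04], [0, 0, 0, -6.7, 0, 0, 0.04], [0, 0, 0, -6.7, 0, 0, 0.04], [0, 0, 0, -6.7, 0, 0, 0.04], [0, 0, 0, -6.7, 0, 0, 0.04], [0, 0, 0, -6.7, 0, 0, 0.04], [0, 0, 0, -6.7, 0, 0, 0.04], [0, 0, 0, -6.7, 0, 0, 0.04], [0, 0, 0, 0, 0, 0, 0.04], [0, 0, 0, 0, 0, 0, 0.04]]
  ]
}}

```text
t: 32.22
tool_pos: [0.5082, 0.2543, 0.2169]
tool_rot: [0.334, 1.54, -0.333]
contact_force: [-0.3, 0.1, -1.3]
opening: 0.056
```

```bash
python3 - <<'E'
from h import *
st(); plan([.636,.035,.2],down(69.7))
E
```

```text
t 32.22 pos [0.5082 0.2543 0.2169] rotm [[0.005, 0.413, 0.911], [-0.0, 0.911, -0.413], [-1.0, 0.002, 0.005]] q [ 0.334 -0.076  1.764 -0.002  1.448 -0.811] F [-0.3  0.1 -1.3] op 0.056
turn [-4.1  0.3 -0.1] n 0.6 | shift(after) [ 0.0169 -0.1613  0.1959] n 6.4 | shift(now) [ 0.0176 -0.147   0.2068]
```

>>> {"name": "arm_command", "arguments": {
  "plan": [
    [[0, 0, 0, -4.1, 0, 0, 0.04], [0, -0.02, 0.024, 0, 0, 0, 0.04], [0, -0.02, 0.024, 0, 0, 0, 0.04], [0, -0.02, 0.024, 0, 0, 0, 0.04], [0, -0.02, 0.024, 0, 0, 0, 0.04], [0, -0.02, 0.024, 0, 0, 0, 0.04], [0, -0.02, 0.024, 0, 0, 0, 0.04], [0, -0.02, 0.024, 0, 0, 0, 0.04], [0, -0.02, 0.024, 0, 0, 0, 0.04], [0, 0, 0, 0, 0, 0, 0.04], [0, 0, 0, 0, 0, 0, 0.04]]
  ]
}}

```text
t: 33.13
tool_pos: [0.6349, 0.0279, 0.2202]
tool_rot: [0.298, 1.544, -0.295]
contact_force: [-0.5, 0.2, -1.3]
opening: 0.0562
```

```bash
python3 - <<'E'
from h import *
st(); im,M=look('wrist',['post1'],'w14'); p=np.array([.636,.033]); pointers('wrist',im,M,[p])
o=ctrl.get_obs(); ring('wrist',im,M,*o['tool_pos'][:2],z=o['tool_pos'][2]+.030)
plan([.636,.033,.1],down(69.7))
E
```

```text
t 33.13 pos [0.6349 0.0279 0.2202] rotm [[0.007, 0.369, 0.929], [0.001, 0.929, -0.369], [-1.0, 0.003, 0.006]] q [-7.400e-02  7.900e-02  1.603e+00  1.000e-03  1.452e+00 -1.266e+00] F [-0.5  0.2 -1.3] op 0.0562
post1 [(0.84, [0.501, -0.249, 0.029], [63.0, 167.0]), (0.81, [0.639, 0.03, 0.028], [317.0, 186.0]), (0.7, [0.611, -0.259, 0.028], [107.0, 246.0]), (0.55, [0.528, 0.038, 0.032], [287.0, 93.0])]
post [0.636 0.033] red [304. 196.] 23 [0.6439 0.0116] dir from post -69.7 axis -68.1 r 0.0229
ring 0.634 0.028 score 0.77 line -72.5
turn [-1.2  0.4 -0.2] n 0.2 | shift(after) [ 0.1203  0.0043 -0.    ] n 3.0 | shift(now) [ 0.1203  0.0039 -0.0009]
```

>>> {"name": "arm_command", "arguments": {
  "plan": [
    [[0, 0.004, 0, -2.2, 0, 0, 0.04], [0.012, 0, 0, 0, 0, 0, 0.04], [0.012, 0, 0, 0, 0, 0, 0.04], [0.012, 0, 0, 0, 0, 0, 0.04], [0.012, 0, 0, 0, 0, 0, 0.04], [0.012, 0, 0, 0, 0, 0, 0.04], [0.012, 0, 0, 0, 0, 0, 0.04], [0.012, 0, 0, 0, 0, 0, 0.04], [0.012, 0, 0, 0, 0, 0, 0.04], [0.012, 0, 0, 0, 0, 0, 0.04], [0, 0, 0, 0, 0, 0, 0.04], [0, 0, 0, 0, 0, 0, 0.04]]
  ]
}}

```text
t: 34.23
tool_pos: [0.6313, 0.0383, 0.0965]
tool_rot: [0.265, 1.556, -0.262]
contact_force: [-0.1, 0.2, -0.9]
opening: 0.0558
```

```bash
python3 - <<'E'
from h import *
st(); plan([.6365,.0325,.095],down(70.5))
E
```

```text
t 34.23 pos [0.6313 0.0383 0.0965] rotm [[-0.001, 0.33, 0.944], [0.002, 0.944, -0.33], [-1.0, 0.001, -0.001]] q [-0.058  0.186  1.702  0.002  1.255 -1.293] F [-0.1  0.2 -0.9] op 0.0558
turn [ 0.2 -0.1 -0.1] n 0.0 | shift(after) [ 0.0015 -0.0037  0.0068] n 0.2 | shift(now) [ 0.0015 -0.0037  0.0068]
```

>>> {"name": "arm_command", "arguments": {
  "plan": [
    [[0, -0.0037, 0.007, 0, 0, 0, 0.04], [0, 0, 0, 0, 0, 0, 0.04], [0.005, 0, 0, 0, 0, 0, 0.04], [0.005, 0, 0, 0, 0, 0, 0.04], [0.005, 0, 0, 0, 0, 0, 0.04], [0, 0, 0, 0, 0, 0, 0.04], [0, 0, 0, 0, 0, 0, 0.04]]
  ]
}}

```text
t: 34.82
tool_pos: [0.6402, 0.0312, 0.0836]
tool_rot: [0.266, 1.549, -0.262]
contact_force: [0.7, -0.5, -1.5]
opening: 0.0555
```

```bash
python3 - <<'E'
from h import *
st(); plan([.6365,.0325,.06],down(70.5))
E
```

```text
t 34.82 pos [0.6402 0.0312 0.0836] rotm [[0.006, 0.33, 0.944], [0.001, 0.944, -0.33], [-1.0, 0.003, 0.005]] q [-0.068  0.215  1.692  0.002  1.229 -1.303] F [ 0.7 -0.5 -1.5] op 0.0555
turn [ 0.2  0.3 -0.2] n 0.1 | shift(after) [ 0.0236  0.     -0.0039] n 0.6 | shift(now) [ 0.0235 -0.     -0.004 ]
```

>>> {"name": "arm_command", "arguments": {
  "plan": [
    [[0, 0, -0.004, 0, 0.3, 0, 0.04], [0.004, 0, 0, 0, 0, 0, 0.04], [0.004, 0, 0, 0, 0, 0, 0.04], [0, 0, 0, 0, 0, 0, 0.04], [0, 0, 0, 0, 0, 0, 0.04]]
  ]
}}

```text
t: 35.23
tool_pos: [0.6359, 0.0329, 0.075]
tool_rot: [0.267, 1.555, -0.261]
contact_force: [0.5, -0.3, -1.2]
opening: 0.0557
```

```bash
python3 - <<'E'
from h import *
st(); plan([.6365,.0325,.06],down(70.5))
E
```

```text
t 35.23 pos [0.6359 0.0329 0.075 ] rotm [[0.001, 0.33, 0.944], [0.003, 0.944, -0.33], [-1.0, 0.003, -0.001]] q [-0.067  0.219  1.703  0.004  1.219 -1.302] F [ 0.5 -0.3 -1.2] op 0.0557
turn [ 0.2 -0.  -0.2] n 0.0 | shift(after) [ 0.015  -0.0002  0.0007] n 0.4 | shift(now) [ 0.015  -0.0003  0.0007]
```

>>> {"name": "arm_command", "arguments": {
  "plan": [
    [[0.005, 0, 0.0005, 0, 0, 0, 0.04], [0.005, 0, 0, 0, 0, 0, 0.04], [0.005, 0, 0, 0, 0, 0, 0.04], [0, 0, 0, 0, 0, 0, 0.04], [0, 0, 0, 0, 0, 0, 0.04]]
  ]
}}

```text
t: 35.65
tool_pos: [0.6356, 0.033, 0.0579]
tool_rot: [0.266, 1.557, -0.262]
contact_force: [-0.0, 0.9, -1.1]
opening: 0.0559
```

```bash
python3 - <<'E'
from h import *
st(); plan([.6365,.0325,.0345],down(70.5))
E
```

```text
t 35.65 pos [0.6356 0.033  0.0579] rotm [[-0.002, 0.33, 0.944], [0.003, 0.944, -0.33], [-1.0, 0.003, -0.003]] q [-0.066  0.24   1.71   0.004  1.193 -1.302] F [-0.   0.9 -1.1] op 0.0559
turn [ 0.2 -0.2 -0.2] n 0.0 | shift(after) [ 0.0234 -0.0001  0.001 ] n 0.6 | shift(now) [ 0.0234 -0.0002  0.0011]
```

>>> {"name": "arm_command", "arguments": {
  "plan": [
    [[0.005, 0, 0.0005, 0, 0, 0, 0.04], [0.005, 0, 0, 0, 0, 0, 0.04], [0.005, 0, 0, 0, 0, 0, 0.04], [0.005, 0, 0, 0, 0, 0, 0.04], [0.002, 0, 0, 0, 0, 0, 0.04], [0, 0, 0, 0, 0, 0, 0.04], [0, 0, 0, 0, 0, 0, 0.04]]
  ]
}}

```text
t: 36.23
tool_pos: [0.6364, 0.0328, 0.0343]
tool_rot: [0.266, 1.557, -0.262]
contact_force: [-1.5, -0.3, -1.4]
opening: 0.0562
```

>>> {"name": "arm_command", "arguments": {
  "plan": [
    [[0, 0, 0, 0, 0, 0, 0.085], [0, 0, 0, 0, 0, 0, 0.085], [0, 0, 0, 0, 0, 0, 0.085], [0, 0, 0, 0, 0, 0, 0.085], [-0.007, 0, 0, 0, 0, 0, 0.085], [-0.007, 0, 0, 0, 0, 0, 0.085], [-0.007, 0, 0, 0, 0, 0, 0.085], [-0.01, 0, 0, 0, 0, 0, 0.085], [-0.015, 0, 0, 0, 0, 0, 0.085], [-0.02, 0, 0, 0, 0, 0, 0.085], [-0.02, 0, 0, 0, 0, 0, 0.085], [-0.02, 0, 0, 0, 0, 0, 0.085], [-0.02, 0, 0, 0, 0, 0, 0.085], [-0.02, 0, 0, 0, 0, 0, 0.085], [-0.02, 0, 0, 0, 0, 0, 0.085], [0, 0, 0, 0, 0, 0, 0.085], [0, 0, 0, 0, 0, 0, 0.085]]
  ]
}}

```text
t: 37.65
tool_pos: [0.6388, 0.032, 0.222]
tool_rot: [0.267, 1.541, -0.26]
contact_force: [-0.2, 0.7, -0.5]
opening: 0.0849
```

```bash
cat >> h.py <<'E'
def tool(approach_az,tilt):
    """tool x = horizontal dir az tilted: tilt deg from straight down toward az; tool y horizontal = az+90"""
    a,t=np.radians(approach_az),np.radians(tilt); h=np.array([np.cos(a),np.sin(a),0]); x=h*np.sin(t)-np.array([0,0,np.cos(t)])
    y=np.array([-np.sin(a),np.cos(a),0]); return np.array([x,y,np.cross(x,y)]).T
EY=np.array([.0906,.9959,0]); EX=np.array([.9959,-.0906,0])
E
python3 - <<'E'
from h import *
st(); im,M=shot('wrist','w15'); ring('wrist',im,M,.636,.033,z=.064)
GP=.019
def tryp(name,g,Rt):
    q,c=ik(np.array(g)+GP*Rt[:,0],Rt,n=10); x,_,el,wr=fk(q,True)
    print(name,'cost %.1e'%c,np.round(q,2),'wristz',round(wr[2],2),'elz',round(el[2],2))
ctr=np.array([.5682,-.1065,0]); 
for nm,c in (('orange',[.589,.363,.075]),('green',[.402,.169,.075])):
    az0=np.degrees(np.arctan2(c[1],c[0]))
    for d in (0,90,-90,180):
        for t in (45,60): tryp(f'{nm} az{d:+d} t{t}',c,tool(az0+d,t))
az=np.degrees(np.arctan2(EY[1],EY[0]))
for ln,s in (('a',-.05),('b',.05)):
    g=ctr+EX*s+np.array([0,0,.076])
    for t in (-45,-30,30,45):
        for fl in (0,180): tryp(f'lane {ln} t{t} fl{fl}',g,tool(az+fl,t if not fl else -t))
E
```

```text
t 37.65 pos [0.6388 0.032  0.222 ] rotm [[0.014, 0.33, 0.944], [0.002, 0.944, -0.33], [-1.0, 0.007, 0.012]] q [-0.068  0.083  1.596  0.003  1.448 -1.302] F [-0.2  0.7 -0.5] op 0.0849
ring 0.636 0.0325 score 0.89 line -70.8
orange az+0 t45 cost 9.7e-24 [ 0.41  0.08  2.05  0.42  0.26 -2.08] wristz 0.26 elz 0.66
orange az+0 t60 cost 1.2e-30 [0.39 0.11 2.14 2.39 0.2  2.24] wristz 0.21 elz 0.66
orange az+90 t45 cost 9.0e-23 [0.19 0.5  1.52 0.72 1.49 2.57] wristz 0.26 elz 0.61
orange az+90 t60 cost 1.4e-22 [0.13 0.6  1.49 0.92 1.63 2.49] wristz 0.21 elz 0.59
orange az-90 t45 cost 3.3e-26 [ 0.71  0.5   1.52 -0.8   1.36  0.43] wristz 0.26 elz 0.61
orange az-90 t60 cost 9.7e-17 [ 0.77  0.6   1.49 -1.02  1.48  0.55] wristz 0.21 elz 0.59
orange az+180 t45 cost 4.8e-20 [ 0.47  0.83  1.03 -0.07  2.06  1.48] wristz 0.26 elz 0.52
orange az+180 t60 cost 4.4e-19 [ 0.47  0.99  0.87 -0.1   2.33  1.46] wristz 0.21 elz 0.47
green az+0 t45 cost 1.1e-02 [ 0.14 -0.66  2.58  0.33  0.54 -2.06] wristz 0.28 elz 0.58
green az+0 t60 cost 6.3e-02 [ 0.14 -0.51  2.58  0.89  0.26 -2.61] wristz 0.23 elz 0.61
green az+
[... 1228 characters left out ...]
e b t-45 fl0 cost 3.0e-29 [-0.    0.35  1.72 -0.83  1.28 -2.72] wristz 0.26 elz 0.64
lane b t-45 fl180 cost 2.8e-25 [-0.    0.35  1.72 -0.83  1.28  0.43] wristz 0.26 elz 0.64
lane b t-30 fl0 cost 9.0e-18 [-0.09  0.27  1.74 -0.57  1.19 -2.91] wristz 0.3 elz 0.65
lane b t-30 fl180 cost 2.1e-19 [-0.09  0.27  1.74 -0.57  1.19  0.23] wristz 0.3 elz 0.65
lane b t30 fl0 cost 6.2e-31 [-0.49  0.32  1.68  0.49  1.39  2.59] wristz 0.3 elz 0.64
lane b t30 fl180 cost 2.5e-24 [-0.49  0.32  1.68  0.49  1.39 -0.55] wristz 0.3 elz 0.64
lane b t45 fl0 cost 2.1e-21 [-0.57  0.41  1.64  0.68  1.53  2.48] wristz 0.26 elz 0.63
lane b t45 fl180 cost 1.9e-25 [-0.57  0.41  1.64  0.68  1.53 -0.66] wristz 0.26 elz 0.63
```

```bash
python3 - <<'E'
from h import *
az=np.degrees(np.arctan2(-EY[1],-EY[0])); t1=50
P=tool(az,t1); Pl=tool(az,t1-90); Dn=tool(az,0)
ctr=np.array([.5687,-.1066,0]); h=-EY; up=np.array([0,0,1])
for nm,c,s in (('orange',[.589,.363,.087],.05),('green',[.4025,.169,.087],-.05)):
    c=np.array(c); g=c+.019*P[:,0]; pre=g-.1*P[:,0]
    pl=ctr+EX*s+h*.017+up*.076; tp=pl+.019*Pl[:,0]
    seq=[('high-down',pre+.12*up,Dn),('high',pre+.12*up,P),('pre',pre,P),('grasp',g,P),('lift',g+.15*up,P),('mid',g*.5+tp*.5+.2*up,tool(az,t1-45)),('above',tp+.1*up,Pl),('place',tp,Pl)]
    q=None
    for n,p,Rt in seq:
        q,cst=ik(p,Rt,q if q is not None else None); print(nm,n,np.round(p,4),'c%.0e'%cst,np.round(q,2))
a=tool(az,0)
plan([.5946,.4248,.26],Dn)
E
```

```text
orange high-down [0.5946 0.4248 0.2591] c1e-26 [0.52 0.28 1.31 0.   1.55 0.61]
orange high [0.5946 0.4248 0.2591] c1e-19 [ 0.72  0.71  0.91 -0.67  2.12  0.63]
orange pre [0.5946 0.4248 0.1391] c7e-24 [ 0.72  0.8   0.98 -0.62  2.    0.74]
orange grasp [0.5877 0.3485 0.0748] c6e-21 [ 0.66  0.73  1.19 -0.62  1.84  0.78]
orange lift [0.5877 0.3485 0.2248] c7e-20 [ 0.66  0.59  1.14 -0.67  2.    0.65]
orange mid [0.6029 0.1163 0.2681] c1e-18 [ 0.11  0.03  1.58 -0.09  1.55  0.2 ]
orange above [ 0.6181 -0.1159  0.1614] c1e-24 [-0.57  0.27  1.61  0.61  1.62 -0.56]
orange place [ 0.6181 -0.1159  0.0614] c1e-26 [-0.57  0.39  1.64  0.61  1.49 -0.65]
green high-down [0.4081 0.2308 0.2591] c1e-28 [ 0.36 -0.35  1.93 -0.    1.56  0.45]
green high [0.4081 0.2308 0.2591] c8e-30 [ 0.68  0.09  1.7  -0.64  1.97  0.71]
green pre [0.4081 0.2308 0.1391] c3e-23 [ 0.68  0.22  1.77 -0.6   1.8   0.84]
green grasp [0.4012 0.1545 0.0748] c1e-19 [ 0.59  0.2   1.92 -0.64  1.64  0.84]
green lift [0.4012 0.1545 0.2248] c3e-19 [ 0.59 -0.01  1.86 -0.67  1.86  0.67]
green mid [0.4598 0.0238 0.2681] c2e-19 [-0.06 -0.37  1.93 -0.09  1.58  0.03]
green above [ 0.5185 -0.1068  0.1614] c1e-29 [-0.65  0.06  1.84  0.58  1.64 -0.63]
green place [ 0.5185 -0.1068  0.0614] c9e-29 [-0.65  0.2   1.87  0.58  1.49 -0.73]
turn [75.9  0.4 -0.9] n 10.8 | shift(after) [-0.0374 -0.08   -0.3871] n 9.9 | shift(now) [-0.0372  0.3563 -0.1712]
```

>>> {"name": "arm_command", "arguments": {
  "plan": [
    [[-0.004, 0, 0, 6.9, 0, 0, 0.085], [-0.004, 0, 0, 6.9, 0, 0, 0.085], [-0.004, 0, 0, 6.9, 0, 0, 0.085], [-0.004, 0, 0, 6.9, 0, 0, 0.085], [-0.004, 0, 0, 6.9, 0, 0, 0.085], [-0.004, 0, 0, 6.9, 0, 0, 0.085], [-0.004, 0, 0, 6.9, 0, 0, 0.085], [-0.004, 0, 0, 6.9, 0, 0, 0.085], [-0.004, 0, 0, 6.9, 0, 0, 0.085], [-0.004, 0, 0, 6.9, 0, 0, 0.085], [-0.004, 0, 0, 6.9, 0, 0, 0.085], [0, -0.01, -0.038, 0, 0, 0, 0.085], [0, -0.01, -0.038, 0, 0, 0, 0.085], [0, -0.01, -0.038, 0, 0, 0, 0.085], [0, -0.01, -0.038, 0, 0, 0, 0.085], [0, -0.01, -0.038, 0, 0, 0, 0.085], [0, -0.01, -0.038, 0, 0, 0, 0.085], [0, -0.01, -0.038, 0, 0, 0, 0.085], [0, -0.01, -0.038, 0, 0, 0, 0.085], [0, 0, 0, 0, 0, 0, 0.085]]
  ]
}}

```text
t: 39.37
tool_pos: [0.5889, 0.3534, 0.2313]
tool_rot: [1.3, 1.157, -1.352]
contact_force: [-1.1, -0.1, -0.1]
opening: 0.0848
```

```bash
python3 - <<'E'
from h import *
st(); P=tool(np.degrees(np.arctan2(-EY[1],-EY[0])),50)
plan([.5946,.4248,.2591],P)
look('wrist',['bottle_a_mid','bottle_a'],'w16')
look('scene',['bottle_a_mid','bottle_a'],'s16')
E
```

```text
t 39.37 pos [0.5889 0.3534 0.2313] rotm [[-0.038, 0.988, -0.153], [-0.002, -0.153, -0.988], [-0.999, -0.037, 0.007]] q [0.426 0.217 1.434 0.014 1.526 0.579] F [-1.1 -0.1 -0.1] op 0.0848
turn [ -2.4 -49.6   3.6] n 7.1 | shift(after) [-0.0728 -0.0008 -0.0248] n 1.9 | shift(now) [-0.0281 -0.0063 -0.0713]
bottle_a_mid []
bottle_a [(0.64, [0.401, 0.168, -0.003], [223.0, 304.0])]
bottle_a_mid [(0.63, [0.404, 0.17, 0.07], [349.0, 153.0]), (0.44, [0.749, 0.227, -0.0], [425.0, 248.0])]
bottle_a [(0.69, [0.589, 0.365, -0.001], [433.0, 191.0]), (0.6, [0.408, 0.169, -0.004], [348.0, 171.0])]
```

>>> {"name": "arm_command", "arguments": {
  "plan": [
    [[-0.01, -0.002, -0.024, 0, 0, 0, 0.085], [-0.01, -0.002, -0.024, 0, 0, 0, 0.085], [-0.01, -0.002, -0.024, 0, 0, 0, 0.085], [0, 0, 0, -0.3, -6.2, 0.4, 0.085], [0, 0, 0, -0.3, -6.2, 0.4, 0.085], [0, 0, 0, -0.3, -6.2, 0.4, 0.085], [0, 0, 0, -0.3, -6.2, 0.4, 0.085], [0, 0, 0, -0.3, -6.2, 0.4, 0.085], [0, 0, 0, -0.3, -6.2, 0.4, 0.085], [0, 0, 0, -0.3, -6.2, 0.4, 0.085], [0, 0, 0, -0.3, -6.2, 0.4, 0.085], [0, 0, 0, 0, 0, 0, 0.085], [0, 0, 0, 0, 0, 0, 0.085]]
  ]
}}

```text
t: 40.75
tool_pos: [0.6103, 0.3997, 0.2702]
tool_rot: [0.567, 0.486, -1.634]
contact_force: [-0.0, 0.8, 0.2]
opening: 0.0854
```

```bash
python3 - <<'E'
from h import *
st(); P=tool(np.degrees(np.arctan2(-EY[1],-EY[0])),50)
plan([.5946,.4248,.1391],P)
E
```

```text
t 40.75 pos [0.6103 0.3997 0.2702] rotm [[-0.102, 0.991, -0.087], [-0.782, -0.134, -0.609], [-0.615, 0.006, 0.788]] q [ 0.685  0.716  0.891 -0.705  2.155  0.615] F [-0.   0.8  0.2] op 0.0854
turn [-1.8  2.1  1.7] n 0.5 | shift(after) [ 0.0662 -0.0179 -0.1156] n 3.4 | shift(now) [ 0.0626 -0.0197 -0.1173]
```

>>> {"name": "arm_command", "arguments": {
  "plan": [
    [[0, 0, 0, -1.8, 2.1, 1.7, 0.085], [0.008, -0.002, -0.0145, 0, 0, 0, 0.085], [0.008, -0.002, -0.0145, 0, 0, 0, 0.085], [0.008, -0.002, -0.0145, 0, 0, 0, 0.085], [0.008, -0.002, -0.0145, 0, 0, 0, 0.085], [0.008, -0.002, -0.0145, 0, 0, 0, 0.085], [0.008, -0.002, -0.0145, 0, 0, 0, 0.085], [0.008, -0.002, -0.0145, 0, 0, 0, 0.085], [0.008, -0.002, -0.0145, 0, 0, 0, 0.085], [0, 0, 0, 0, 0, 0, 0.085], [0, 0, 0, 0, 0, 0, 0.085]]
  ]
}}

```text
t: 41.67
tool_pos: [0.5974, 0.4248, 0.1256]
tool_rot: [0.588, 0.532, -1.596]
contact_force: [-0.3, -0.0, 0.5]
opening: 0.0851
```

```bash
python3 - <<'E'
from h import *
st(); P=tool(np.degrees(np.arctan2(-EY[1],-EY[0])),50)
plan([.5946,.4248,.1391],P); plan([.5877,.3485,.0748],P)
im,M=look('wrist',['bottle_a_mid','bottle_a'],'w17',.1)
cv2.imwrite('pics/w17b.png',im[:,:,::-1])
E
```

```text
t 41.67 pos [0.5974 0.4248 0.1256] rotm [[-0.078, 0.995, -0.066], [-0.756, -0.102, -0.646], [-0.65, -0.001, 0.76]] q [ 0.715  0.812  0.975 -0.604  1.985  0.752] F [-0.3 -0.   0.5] op 0.0851
turn [-0.4 -0.5  0.5] n 0.1 | shift(after) [-0.0085 -0.0028  0.0105] n 0.3 | shift(now) [-0.0086 -0.0028  0.0104]
turn [-0.4 -0.5  0.5] n 0.1 | shift(after) [ 0.0915 -0.0028  0.0105] n 2.3 | shift(now) [ 0.0914 -0.0019  0.0113]
bottle_a_mid [(0.84, [0.399, 0.168, 0.068], [204.0, 262.0])]
bottle_a [(0.85, [0.59, 0.362, 0.0], [314.0, 144.0]), (0.76, [0.401, 0.17, 0.001], [211.0, 220.0])]
```

View pics/w17b.png

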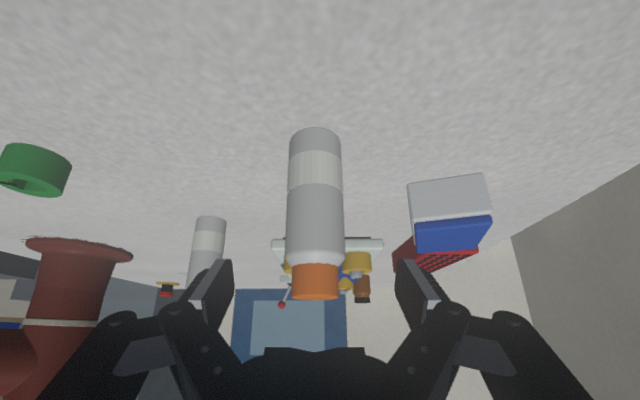

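The orange bottle stands centred between the fingers, at (315,215). Advancing.

>>> {"name": "arm_command", "arguments": {
  "plan": [
    [[0, -0.002, 0.011, -0.4, -0.5, 0.5, 0.085], [0, 0, 0, 0, 0, 0, 0.085], [0.01, 0, 0, 0, 0, 0, 0.085], [0.01, 0, 0, 0, 0, 0, 0.085], [0.01, 0, 0, 0, 0, 0, 0.085], [0.01, 0, 0, 0, 0, 0, 0.085], [0.01, 0, 0, 0, 0, 0, 0.085], [0.01, 0, 0, 0, 0, 0, 0.085], [0.01, 0, 0, 0, 0, 0, 0.085], [0, 0, 0, 0, 0, 0, 0.085], [0, 0, 0, 0, 0, 0, 0.085]]
  ]
}}

```text
t: 42.73
tool_pos: [0.5918, 0.3571, 0.0922]
tool_rot: [0.589, 0.526, -1.585]
contact_force: [0.4, -1.0, -0.8]
opening: 0.0847
```

```bash
python3 - <<'E'
from h import *
st(); P=tool(np.degrees(np.arctan2(-EY[1],-EY[0])),50); plan([.5882,.3480,.0748],P)
E
```

```text
t 42.73 pos [0.5918 0.3571 0.0922] rotm [[-0.066, 0.996, -0.066], [-0.759, -0.093, -0.645], [-0.648, 0.008, 0.762]] q [ 0.662  0.725  1.168 -0.622  1.861  0.769] F [ 0.4 -1.  -0.8] op 0.0847
turn [-0.4 -0.4 -0.2] n 0.1 | shift(after) [ 0.0184 -0.0027 -0.0073] n 0.5 | shift(now) [ 0.0184 -0.0028 -0.0071]
```

>>> {"name": "arm_command", "arguments": {
  "plan": [
    [[0.006, -0.001, -0.003, 0, -0.4, 0, 0.085], [0.006, -0.001, -0.003, 0, 0, 0, 0.085], [0.006, -0.001, -0.001, 0, 0, 0, 0.085], [0, 0, 0, 0, 0, 0, 0.085], [0, 0, 0, 0, 0, 0, 0.085]]
  ],
  "squeeze": 60
}}

```text
t: 43.15
tool_pos: [0.5877, 0.348, 0.0732]
tool_rot: [0.583, 0.52, -1.585]
contact_force: [0.3, 1.2, 0.2]
opening: 0.0848
```

```bash
python3 - <<'E'
from h import *
st(); P=tool(np.degrees(np.arctan2(-EY[1],-EY[0])),50); plan([.5882,.3480,.0748],P)
E
```

```text
t 43.15 pos [0.5877 0.348  0.0732] rotm [[-0.065, 0.996, -0.065], [-0.764, -0.092, -0.639], [-0.642, 0.008, 0.766]] q [ 0.657  0.731  1.196 -0.625  1.835  0.784] F [0.3 1.2 0.2] op 0.0848
turn [-0.4  0.  -0.2] n 0.1 | shift(after) [-0.0011  0.0005  0.0012] n 0.0 | shift(now) [-0.0011  0.0005  0.0012]
```

>>> {"name": "arm_command", "arguments": {
  "plan": [
    [[0, 0, 0, 0, 0, 0, 0.03], [0, 0, 0, 0, 0, 0, 0.03], [0, 0, 0, 0, 0, 0, 0.03], [0, 0, 0, 0, 0, 0, 0.03], [0, 0, 0, 0, 0, 0, 0.03], [0, 0, 0, 0, 0, 0, 0.03], [0, 0, 0, 0, 0, 0, 0.03], [0, 0, 0, 0, 0, 0, 0.03], [0, 0, 0, 0, 0, 0, 0.03]]
  ],
  "squeeze": 60
}}

```text
t: 43.9
tool_pos: [0.5881, 0.3491, 0.0738]
tool_rot: [0.585, 0.521, -1.584]
contact_force: [0.3, 0.3, -0.6]
opening: 0.0466
```

```bash
python3 - <<'E'
from h import *
st(); az=np.degrees(np.arctan2(-EY[1],-EY[0]));P=tool(az,50); plan([.5882,.3480,.2548],P); print(np.round(tool(az,-40),3).tolist())
E
```

```text
t 43.9 pos [0.5881 0.3491 0.0738] rotm [[-0.064, 0.996, -0.065], [-0.763, -0.091, -0.64], [-0.644, 0.009, 0.765]] q [ 0.658  0.731  1.195 -0.624  1.835  0.784] F [ 0.3  0.3 -0.6] op 0.0466
turn [-0.4 -0.1 -0.3] n 0.1 | shift(after) [-0.1156  0.0002  0.1394] n 4.5 | shift(now) [-0.1157  0.0018  0.1392]
[[0.058, 0.996, -0.069], [0.64, -0.091, -0.763], [-0.766, 0.0, -0.643]]
```

Lift about 0.18 m while keeping the pose, then tilt.

>>> {"name": "arm_command", "arguments": {
  "plan": [
    [[-0.006, 0, 0.007, 0, 0, 0, 0.03], [-0.01, 0, 0.012, 0, 0, 0, 0.03], [-0.01, 0, 0.012, 0, 0, 0, 0.03], [-0.01, 0, 0.012, 0, 0, 0, 0.03], [-0.01, 0, 0.012, 0, 0, 0, 0.03], [-0.01, 0, 0.012, 0, 0, 0, 0.03], [-0.01, 0, 0.012, 0, 0, 0, 0.03], [-0.01, 0, 0.012, 0, 0, 0, 0.03], [-0.01, 0, 0.012, 0, 0, 0, 0.03], [-0.01, 0, 0.012, 0, 0, 0, 0.03], [-0.01, 0, 0.012, 0, 0, 0, 0.03], [-0.01, 0, 0.012, 0, 0, 0, 0.03], [0, 0, 0, 0, 0, 0, 0.03]]
  ]
}}

```text
t: 44.98
tool_pos: [0.5864, 0.3486, 0.2788]
tool_rot: [0.593, 0.521, -1.582]
contact_force: [0.3, 0.9, -1.0]
opening: 0.0465
```

>>> {"name": "arm_command", "arguments": {
  "plan": [
    [[0, 0, 0, 0, 6, 0, 0.03], [0, 0, 0, 0, 6, 0, 0.03], [0, 0, 0, 0, 6, 0, 0.03], [0, 0, 0, 0, 6, 0, 0.03], [0, 0, 0, 0, 6, 0, 0.03], [0, 0, 0, 0, 6, 0, 0.03], [0, 0, 0, 0, 6, 0, 0.03], [0, 0, 0, 0, 6, 0, 0.03], [0, 0, 0, 0, 0, 0, 0.03], [0, 0, 0, 0, 0, 0, 0.03]]
  ]
}}

```text
t: 45.82
tool_pos: [0.5841, 0.3492, 0.2735]
tool_rot: [1.278, 1.161, -1.27]
contact_force: [-0.7, 0.2, -2.1]
opening: 0.0466
```

```bash
python3 - <<'E'
from h import *
st(); az=np.degrees(np.arctan2(-EY[1],-EY[0])); plan([.618,-.116,.25],tool(az,0));plan([.618,-.116,.25],tool(az,-40))
E
```

```text
t 45.82 pos [0.5841 0.3492 0.2735] rotm [[0.007, 0.996, -0.09], [-0.0, -0.09, -0.996], [-1.0, 0.007, -0.0]] q [ 0.431  0.157  1.431 -0.003  1.548  0.521] F [-0.7  0.2 -2.1] op 0.0466
turn [ 0.  -0.  -0.4] n 0.1 | shift(after) [0.0235 0.0759 0.4602] n 11.7 | shift(now) [0.0238 0.0754 0.4602]
turn [ 0.2 40.  -0.3] n 5.7 | shift(after) [-0.2778  0.0759  0.3676] n 11.7 | shift(now) [0.0238 0.0754 0.4602]
```

>>> {"name": "arm_command", "arguments": {
  "plan": [
    [[0, 0.006, 0.035, 0, 0, 0, 0.03], [0, 0.006, 0.035, 0, 0, 0, 0.03], [0, 0.006, 0.035, 0, 0, 0, 0.03], [0, 0.006, 0.035, 0, 0, 0, 0.03], [0, 0.006, 0.035, 0, 0, 0, 0.03], [0, 0.006, 0.035, 0, 0, 0, 0.03], [0, 0.006, 0.035, 0, 0, 0, 0.03], [0, 0.006, 0.035, 0, 0, 0, 0.03], [0, 0.006, 0.035, 0, 0, 0, 0.03], [0, 0.006, 0.035, 0, 0, 0, 0.03], [0, 0.006, 0.035, 0, 0, 0, 0.03], [0, 0.006, 0.035, 0, 0, 0, 0.03], [0, 0.006, 0.035, 0, 0, 0, 0.03], [0, 0, 0, 0, 6.7, 0, 0.03], [0, 0, 0, 0, 6.7, 0, 0.03], [0, 0, 0, 0, 6.7, 0, 0.03], [0, 0, 0, 0, 6.7, 0, 0.03], [0, 0, 0, 0, 6.7, 0, 0.03], [0, 0, 0, 0, 6.7, 0, 0.03], [0, 0, 0, 0, 0, 0, 0.03]]
  ]
}}

```text
t: 47.48
tool_pos: [0.6274, -0.1205, 0.264]
tool_rot: [1.745, 1.687, -0.863]
contact_force: [-0.6, -0.2, -3.7]
opening: 0.0467
```

```bash
python3 - <<'E'
from h import *
st(); az=np.degrees(np.arctan2(-EY[1],-EY[0])); plan([.618,-.116,.1114],tool(az,-40))
im,M=shot('wrist','w18')
E
```

```text
t 47.48 pos [ 0.6274 -0.1205  0.264 ] rotm [[0.002, 0.998, -0.068], [0.639, -0.053, -0.768], [-0.769, -0.042, -0.637]] q [-0.552  0.232  1.468  0.594  1.804 -0.451] F [-0.6 -0.2 -3.7] op 0.0467
turn [0.1 0.4 3.2] n 0.5 | shift(after) [ 0.1193 -0.0098  0.0953] n 3.8 | shift(now) [ 0.1203 -0.0032  0.0944]
```

View pics/w18.png

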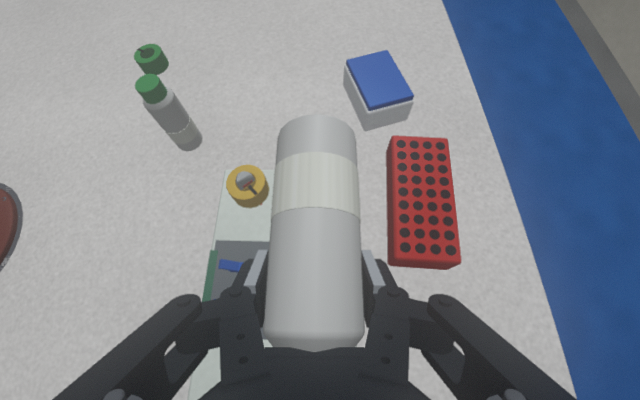

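The bottle is held lying flat, with its base toward +y. Descending over lane b.

>>> {"name": "arm_command", "arguments": {
  "plan": [
    [[0, 0, 0, 0, 0.4, 3.2, 0.03], [0.012, -0.001, 0.0095, 0, 0, 0, 0.03], [0.012, -0.001, 0.0095, 0, 0, 0, 0.03], [0.012, -0.001, 0.0095, 0, 0, 0, 0.03], [0.012, -0.001, 0.0095, 0, 0, 0, 0.03], [0.012, -0.001, 0.0095, 0, 0, 0, 0.03], [0.012, -0.001, 0.0095, 0, 0, 0, 0.03], [0.012, -0.001, 0.0095, 0, 0, 0, 0.03], [0.012, -0.001, 0.0095, 0, 0, 0, 0.03], [0.012, -0.001, 0.0095, 0, 0, 0, 0.03], [0, 0, 0, 0, 0, 0, 0.03], [0, 0, 0, 0, 0, 0, 0.03]]
  ]
}}

```text
t: 48.53
tool_pos: [0.6183, -0.1101, 0.1095]
tool_rot: [1.76, 1.641, -0.846]
contact_force: [-0.1, -0.1, -1.0]
opening: 0.0469
```

```bash
python3 - <<'E'
from h import *
st(); az=np.degrees(np.arctan2(-EY[1],-EY[0])); plan([.618,-.1143,.1],tool(az,-40))
E
```

```text
t 48.53 pos [ 0.6183 -0.1101  0.1095] rotm [[0.041, 0.997, -0.061], [0.628, -0.073, -0.775], [-0.777, -0.006, -0.629]] q [-0.551  0.324  1.627  0.59   1.555 -0.597] F [-0.1 -0.1 -1. ] op 0.0469
turn [0.6 1.  0.9] n 0.2 | shift(after) [0.0046 0.0001 0.0093] n 0.3 | shift(now) [0.0047 0.0001 0.0092]
```

>>> {"name": "arm_command", "arguments": {
  "plan": [
    [[0.005, 0, 0.009, 0.6, 1, 0.9, 0.03], [0, 0, 0, 0, 0, 0, 0.03], [0.0046, 0, 0.0039, 0, 0, 0, 0.03], [0.0046, 0, 0.0039, 0, 0, 0, 0.03], [0.0046, 0, 0.0039, 0, 0, 0, 0.03], [0, 0, 0, 0, 0, 0, 0.03], [0, 0, 0, 0, 0, 0, 0.03]]
  ]
}}

```text
t: 49.12
tool_pos: [0.62, -0.1166, 0.0821]
tool_rot: [1.793, 1.627, -0.831]
contact_force: [0.5, 0.5, -2.4]
opening: 0.0469
```

```bash
python3 - <<'E'
from h import *
st(); az=np.degrees(np.arctan2(-EY[1],-EY[0])); plan([.618,-.1143,.0614],tool(az,-40))
E
```

```text
t 49.12 pos [ 0.62   -0.1166  0.0821] rotm [[0.065, 0.996, -0.069], [0.639, -0.094, -0.763], [-0.766, 0.006, -0.642]] q [-0.567  0.363  1.637  0.612  1.515 -0.628] F [ 0.5  0.5 -2.4] op 0.0469
turn [ 0.   0.  -0.4] n 0.1 | shift(after) [ 0.0172 -0.0022  0.0117] n 0.5 | shift(now) [ 0.0172 -0.0023  0.0117]
```

>>> {"name": "arm_command", "arguments": {
  "plan": [
    [[0.004, -0.002, 0.002, 0, 0, -0.4, 0.03], [0.0035, 0, 0.0027, 0, 0, 0, 0.03], [0.0035, 0, 0.0027, 0, 0, 0, 0.03], [0.0035, 0, 0.0027, 0, 0, 0, 0.03], [0, 0, 0, 0, 0, 0, 0.03], [0, 0, 0, 0, 0, 0, 0.03]]
  ]
}}

```text
t: 49.62
tool_pos: [0.6186, -0.1145, 0.0633]
tool_rot: [1.787, 1.635, -0.834]
contact_force: [0.7, 0.1, -2.1]
opening: 0.0467
```

```bash
python3 - <<'E'
from h import *
st(); az=np.degrees(np.arctan2(-EY[1],-EY[0])); plan([.618,-.1143,.0614],tool(az,-40))
E
```

```text
t 49.62 pos [ 0.6186 -0.1145  0.0633] rotm [[0.058, 0.996, -0.067], [0.639, -0.089, -0.764], [-0.767, 0.001, -0.642]] q [-0.564  0.387  1.641  0.61   1.495 -0.644] F [ 0.7  0.1 -2.1] op 0.0467
turn [0.1 0.1 0. ] n 0.0 | shift(after) [ 0.0016 -0.0006  0.0012] n 0.1 | shift(now) [ 0.0016 -0.0006  0.0012]
```

Lower the last 2–3 mm and check for contact.

>>> {"name": "arm_command", "arguments": {
  "plan": [
    [[0.0016, -0.0006, 0.0012, 0, 0, 0, 0.03], [0.0008, 0, 0.0006, 0, 0, 0, 0.03], [0, 0, 0, 0, 0, 0, 0.03]]
  ]
}}

```text
t: 49.87
tool_pos: [0.6188, -0.1145, 0.0621]
tool_rot: [1.788, 1.634, -0.831]
contact_force: [-0.9, -0.6, -1.8]
opening: 0.0465
```

```bash
python3 - <<'E'
from h import *
st()
E
```

```text
t 49.87 pos [ 0.6188 -0.1145  0.0621] rotm [[0.059, 0.996, -0.065], [0.64, -0.088, -0.763], [-0.766, 0.003, -0.643]] q [-0.564  0.389  1.641  0.612  1.493 -0.647] F [-0.9 -0.6 -1.8] op 0.0465
```

>>> {"name": "arm_command", "arguments": {
  "plan": [
    [[0.0015, -0.0005, 0.0013, 0, 0, 0, 0.03], [0.0015, 0, 0.0013, 0, 0, 0, 0.03], [0, 0, 0, 0, 0, 0, 0.03], [0, 0, 0, 0, 0, 0, 0.03]]
  ]
}}

```text
t: 50.2
tool_pos: [0.6191, -0.1148, 0.0621]
tool_rot: [1.787, 1.636, -0.825]
contact_force: [0.4, 0.3, -1.5]
opening: 0.0467
```

```bash
python3 - <<'E'
from h import *
st()
E
```

```text
t 50.2 pos [ 0.6191 -0.1148  0.0621] rotm [[0.06, 0.996, -0.062], [0.642, -0.086, -0.762], [-0.764, 0.006, -0.645]] q [-0.565  0.39   1.64   0.613  1.494 -0.652] F [ 0.4  0.3 -1.5] op 0.0467
```

It no longer sinks, so it is resting in the V at the expected height. I'll release and back off along the tool axis.

>>> {"name": "arm_command", "arguments": {
  "plan": [
    [[0, 0, 0, 0, 0, 0, 0.055], [0, 0, 0, 0, 0, 0, 0.065], [0, 0, 0, 0, 0, 0, 0.085], [0, 0, 0, 0, 0, 0, 0.085], [0, 0, 0, 0, 0, 0, 0.085], [-0.008, 0, 0, 0, 0, 0, 0.085], [-0.01, 0, 0, 0, 0, 0, 0.085], [-0.01, 0, 0, 0, 0, 0, 0.085], [-0.015, 0, 0, 0, 0, 0, 0.085], [-0.02, 0, 0, 0, 0, 0, 0.085], [-0.02, 0, 0, 0, 0, 0, 0.085], [-0.02, 0, 0, 0, 0, 0, 0.085], [-0.02, 0, 0, 0, 0, 0, 0.085], [-0.02, 0, 0, 0, 0, 0, 0.085], [-0.02, 0, 0, 0, 0, 0, 0.085], [0, 0, 0, 0, 0, 0, 0.085], [0, 0, 0, 0, 0, 0, 0.085]]
  ]
}}

```text
t: 51.62
tool_pos: [0.6086, -0.2334, 0.2037]
tool_rot: [1.788, 1.622, -0.825]
contact_force: [0.4, -0.2, -0.5]
opening: 0.0848
```

```bash
python3 - <<'E'
from h import *
st(); im,M=shot('wrist','w19')
az=np.degrees(np.arctan2(-EY[1],-EY[0])); P=tool(az,50); plan([.4081,.2308,.28],tool(az,0))
E
```

```text
t 51.62 pos [ 0.6086 -0.2334  0.2037] rotm [[0.069, 0.996, -0.061], [0.635, -0.091, -0.767], [-0.769, 0.014, -0.639]] q [-0.712  0.332  1.452  0.566  1.765 -0.632] F [ 0.4 -0.2 -0.5] op 0.0848
turn [  0.3 -39.7  -0.8] n 5.7 | shift(after) [-0.0759 -0.2419 -0.4442] n 12.8 | shift(now) [ 0.2226 -0.241  -0.3924]
```

View pics/w19.png

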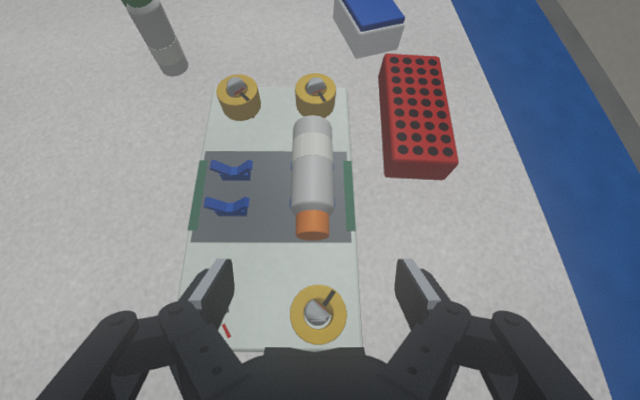

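Orange bottle lies across both V-blocks in lane b at (312,180), and all three rings sit home with the posts through their bores. Next, the green bottle.

>>> {"name": "arm_command", "arguments": {
  "plan": [
    [[0, 0, 0, 0, -6.6, 0, 0.085], [0, 0, 0, 0, -6.6, 0, 0.085], [0, 0, 0, 0, -6.6, 0, 0.085], [0, 0, 0, 0, -6.6, 0, 0.085], [0, 0, 0, 0, -6.6, 0, 0.085], [0, 0, 0, 0, -6.6, 0, 0.085], [-0.006, -0.0185, -0.034, 0, 0, 0, 0.085], [-0.006, -0.0185, -0.034, 0, 0, 0, 0.085], [-0.006, -0.0185, -0.034, 0, 0, 0, 0.085], [-0.006, -0.0185, -0.034, 0, 0, 0, 0.085], [-0.006, -0.0185, -0.034, 0, 0, 0, 0.085], [-0.006, -0.0185, -0.034, 0, 0, 0, 0.085], [-0.006, -0.0185, -0.034, 0, 0, 0, 0.085], [-0.006, -0.0185, -0.034, 0, 0, 0, 0.085], [-0.006, -0.0185, -0.034, 0, 0, 0, 0.085], [-0.006, -0.0185, -0.034, 0, 0, 0, 0.085], [-0.006, -0.0185, -0.034, 0, 0, 0, 0.085], [-0.006, -0.0185, -0.034, 0, 0, 0, 0.085], [-0.006, -0.0185, -0.034, 0, 0, 0, 0.085], [0, 0, 0, 0, 0, 0, 0.085]]
  ]
}}

```text
t: 53.33
tool_pos: [0.3813, 0.2576, 0.2493]
tool_rot: [1.244, 1.17, -1.292]
contact_force: [0.7, 0.0, -1.1]
opening: 0.085
```

```bash
python3 - <<'E'
from h import *
st(); az=np.degrees(np.arctan2(-EY[1],-EY[0])); P=tool(az,50); plan([.4081,.2308,.26],P)
E
```

```text
t 53.33 pos [0.3813 0.2576 0.2493] rotm [[-0.02, 0.997, -0.08], [-0.019, -0.08, -0.997], [-1.0, -0.019, 0.02]] q [ 0.437 -0.348  1.943 -0.008  1.574  0.517] F [ 0.7  0.  -1.1] op 0.085
turn [  1.  -48.8   0.7] n 7.0 | shift(after) [0.0117 0.0292 0.0238] n 1.0 | shift(now) [-0.0108  0.0287  0.0248]
```

>>> {"name": "arm_command", "arguments": {
  "plan": [
    [[0, 0.028, 0, 0, 0, 0, 0.085], [0, 0, 0, 0.1, -6.1, 0.1, 0.085], [0, 0, 0, 0.1, -6.1, 0.1, 0.085], [0, 0, 0, 0.1, -6.1, 0.1, 0.085], [0, 0, 0, 0.1, -6.1, 0.1, 0.085], [0, 0, 0, 0.1, -6.1, 0.1, 0.085], [0, 0, 0, 0.1, -6.1, 0.1, 0.085], [0, 0, 0, 0.1, -6.1, 0.1, 0.085], [0, 0, 0, 0.1, -6.1, 0.1, 0.085], [0, 0, 0, 0, 0, 0, 0.085], [0, 0, 0, 0, 0, 0, 0.085]]
  ]
}}

```text
t: 54.25
tool_pos: [0.4023, 0.256, 0.2396]
tool_rot: [0.523, 0.504, -1.583]
contact_force: [-0.1, -0.5, 1.0]
opening: 0.0852
```

```bash
python3 - <<'E'
from h import *
st(); az=np.degrees(np.arctan2(-EY[1],-EY[0])); P=tool(az,50); plan([.4081,.2308,.1391],P)
look('wrist',['bottle_a'],None,.4)
E
```

```text
t 54.25 pos [0.4023 0.256  0.2396] rotm [[-0.064, 0.997, -0.035], [-0.794, -0.072, -0.604], [-0.604, -0.011, 0.797]] q [ 0.733  0.16   1.673 -0.641  1.985  0.746] F [-0.1 -0.5  1. ] op 0.0852
turn [ 1.2  2.8 -0.4] n 0.4 | shift(after) [ 0.0834  0.008  -0.0612] n 2.6 | shift(now) [ 0.0803  0.0087 -0.065 ]
bottle_a [(0.67, [0.401, 0.166, 0.069], [321.0, 114.0]), (0.58, [0.402, 0.17, -0.005], [322.0, 59.0]), (0.58, [0.624, -0.042, 0.082], [458.0, 194.0])]
```

>>> {"name": "arm_command", "arguments": {
  "plan": [
    [[0, 0, 0, 1.2, 2.8, -0.4, 0.085], [0.01, 0.001, -0.0077, 0, 0, 0, 0.085], [0.01, 0.001, -0.0077, 0, 0, 0, 0.085], [0.01, 0.001, -0.0077, 0, 0, 0, 0.085], [0.01, 0.001, -0.0077, 0, 0, 0, 0.085], [0.01, 0.001, -0.0077, 0, 0, 0, 0.085], [0.01, 0.001, -0.0077, 0, 0, 0, 0.085], [0.01, 0.001, -0.0077, 0, 0, 0, 0.085], [0.01, 0.001, -0.0077, 0, 0, 0, 0.085], [0, 0, 0, 0, 0, 0, 0.085], [0, 0, 0, 0, 0, 0, 0.085]]
  ]
}}

```text
t: 55.27
tool_pos: [0.4087, 0.2279, 0.1316]
tool_rot: [0.586, 0.531, -1.589]
contact_force: [0.4, 0.5, 0.3]
opening: 0.085
```

```bash
python3 - <<'E'
from h import *
st(); az=np.degrees(np.arctan2(-EY[1],-EY[0])); P=tool(az,50); plan([.4075,.2308,.1391],P); plan([.4006,.1545,.0748],P)
look('wrist',['bottle_a'],None,.4)
E
```

```text
t 55.27 pos [0.4087 0.2279 0.1316] rotm [[-0.072, 0.995, -0.063], [-0.758, -0.096, -0.645], [-0.648, 0.001, 0.761]] q [ 0.677  0.225  1.776 -0.593  1.785  0.842] F [0.4 0.5 0.3] op 0.085
turn [-0.2 -0.4  0.2] n 0.1 | shift(after) [-0.007  -0.0014  0.0039] n 0.2 | shift(now) [-0.007  -0.0014  0.0039]
turn [-0.2 -0.4  0.2] n 0.1 | shift(after) [ 0.093  -0.0014  0.0039] n 2.3 | shift(now) [ 0.093  -0.0011  0.0046]
bottle_a [(0.86, [0.401, 0.17, 0.0], [313.0, 135.0]), (0.6, [0.625, -0.044, 0.079], [478.0, 260.0])]
```

>>> {"name": "arm_command", "arguments": {
  "plan": [
    [[0, -0.001, 0.004, 0, -0.4, 0, 0.085], [0, 0, 0, 0, 0, 0, 0.085], [0.01, 0, 0, 0, 0, 0, 0.085], [0.01, 0, 0, 0, 0, 0, 0.085], [0.01, 0, 0, 0, 0, 0, 0.085], [0.01, 0, 0, 0, 0, 0, 0.085], [0.01, 0, 0, 0, 0, 0, 0.085], [0.01, 0, 0, 0, 0, 0, 0.085], [0.01, 0, 0, 0, 0, 0, 0.085], [0, 0, 0, 0, 0, 0, 0.085], [0, 0, 0, 0, 0, 0, 0.085]]
  ]
}}

```text
t: 56.28
tool_pos: [0.4026, 0.1669, 0.0877]
tool_rot: [0.586, 0.525, -1.589]
contact_force: [0.3, 0.3, 0.3]
opening: 0.085
```

```bash
python3 - <<'E'
from h import *
st(); P=tool(np.degrees(np.arctan2(-EY[1],-EY[0])),50); plan([.4002,.1550,.0748],P)
E
```

```text
t 56.28 pos [0.4026 0.1669 0.0877] rotm [[-0.07, 0.995, -0.066], [-0.761, -0.096, -0.642], [-0.645, 0.005, 0.764]] q [ 0.601  0.195  1.9   -0.632  1.67   0.844] F [0.3 0.3 0.3] op 0.085
turn [-0.4 -0.2  0. ] n 0.1 | shift(after) [ 0.0175 -0.0013 -0.0022] n 0.4 | shift(now) [ 0.0175 -0.0013 -0.0021]
```

>>> {"name": "arm_command", "arguments": {
  "plan": [
    [[0.006, -0.001, -0.001, 0, 0, 0, 0.085], [0.006, 0, -0.001, 0, 0, 0, 0.085], [0.005, 0, 0, 0, 0, 0, 0.085], [0, 0, 0, 0, 0, 0, 0.085], [0, 0, 0, 0, 0, 0, 0.085]]
  ]
}}

```text
t: 56.7
tool_pos: [0.4009, 0.1547, 0.0742]
tool_rot: [0.587, 0.525, -1.588]
contact_force: [0.8, 0.4, 0.3]
opening: 0.0848
```

>>> {"name": "arm_command", "arguments": {
  "plan": [
    [[0, 0, 0, 0, 0, 0, 0.03], [0, 0, 0, 0, 0, 0, 0.03], [0, 0, 0, 0, 0, 0, 0.03], [0, 0, 0, 0, 0, 0, 0.03], [0, 0, 0, 0, 0, 0, 0.03], [0, 0, 0, 0, 0, 0, 0.03], [0, 0, 0, 0, 0, 0, 0.03], [0, 0, 0, 0, 0, 0, 0.03], [0, 0, 0, 0, 0, 0, 0.03]]
  ],
  "squeeze": 60
}}

```text
t: 57.45
tool_pos: [0.4013, 0.1554, 0.0748]
tool_rot: [0.588, 0.524, -1.587]
contact_force: [-0.2, -0.7, -0.7]
opening: 0.0463
```

```bash
python3 - <<'E'
from h import *
st()
o=ctrl.get_obs();X=R.from_rotvec(o['tool_rot']).as_matrix()[:,0]; print('grip point',np.round(o['tool_pos']-.019*X,4))
E
```

```text
t 57.45 pos [0.4013 0.1554 0.0748] rotm [[-0.068, 0.995, -0.067], [-0.76, -0.095, -0.643], [-0.647, 0.007, 0.763]] q [ 0.586  0.198  1.924 -0.64   1.639  0.85 ] F [-0.2 -0.7 -0.7] op 0.0463
grip point [0.4026 0.1699 0.0871]
```

>>> {"name": "arm_command", "arguments": {
  "plan": [
    [[-0.006, 0, 0.007, 0, 0, 0, 0.03], [-0.01, 0, 0.012, 0, 0, 0, 0.03], [-0.01, 0, 0.012, 0, 0, 0, 0.03], [-0.01, 0, 0.012, 0, 0, 0, 0.03], [-0.01, 0, 0.012, 0, 0, 0, 0.03], [-0.01, 0, 0.012, 0, 0, 0, 0.03], [-0.01, 0, 0.012, 0, 0, 0, 0.03], [-0.01, 0, 0.012, 0, 0, 0, 0.03], [-0.01, 0, 0.012, 0, 0, 0, 0.03], [-0.01, 0, 0.012, 0, 0, 0, 0.03], [-0.01, 0, 0.012, 0, 0, 0, 0.03], [-0.01, 0, 0.012, 0, 0, 0, 0.03], [0, 0, 0, 0, 0, 0, 0.03]]
  ]
}}

```text
t: 58.53
tool_pos: [0.3987, 0.1535, 0.2721]
tool_rot: [0.591, 0.53, -1.586]
contact_force: [0.5, -0.2, -1.1]
opening: 0.0463
```

>>> {"name": "arm_command", "arguments": {
  "plan": [
    [[0, 0, 0, 0, 6, 0, 0.03], [0, 0, 0, 0, 6, 0, 0.03], [0, 0, 0, 0, 6, 0, 0.03], [0, 0, 0, 0, 6, 0, 0.03], [0, 0, 0, 0, 6, 0, 0.03], [0, 0, 0, 0, 6, 0, 0.03], [0, 0, 0, 0, 6, 0, 0.03], [0, 0, 0, 0, 6, 0, 0.03], [0, 0, 0, 0, 0, 0, 0.03], [0, 0, 0, 0, 0, 0, 0.03]]
  ]
}}

```text
t: 59.37
tool_pos: [0.3968, 0.1535, 0.27]
tool_rot: [1.279, 1.167, -1.274]
contact_force: [-0.3, 1.0, -2.9]
opening: 0.0467
```

```bash
python3 - <<'E'
from h import *
st(); az=np.degrees(np.arctan2(-EY[1],-EY[0])); plan([.5185,-.107,.26],tool(az,0))
E
```

```text
t 59.37 pos [0.3968 0.1535 0.27  ] rotm [[0.001, 0.996, -0.091], [0.004, -0.091, -0.996], [-1.0, 0.0, -0.004]] q [ 0.191 -0.476  2.001  0.004  1.615  0.283] F [-0.3  1.  -2.9] op 0.0467
turn [-0.  -0.2 -0. ] n 0.0 | shift(after) [0.01   0.1448 0.2484] n 7.2 | shift(now) [0.0091 0.1448 0.2484]
```

>>> {"name": "arm_command", "arguments": {
  "plan": [
    [[0, 0.016, 0.0275, 0, 0, 0, 0.03], [0, 0.016, 0.0275, 0, 0, 0, 0.03], [0, 0.016, 0.0275, 0, 0, 0, 0.03], [0, 0.016, 0.0275, 0, 0, 0, 0.03], [0, 0.016, 0.0275, 0, 0, 0, 0.03], [0, 0.016, 0.0275, 0, 0, 0, 0.03], [0, 0.016, 0.0275, 0, 0, 0, 0.03], [0, 0.016, 0.0275, 0, 0, 0, 0.03], [0, 0.016, 0.0275, 0, 0, 0, 0.03], [0, 0, 0, 0, 6.7, 0, 0.03], [0, 0, 0, 0, 6.7, 0, 0.03], [0, 0, 0, 0, 6.7, 0, 0.03], [0, 0, 0, 0, 6.7, 0, 0.03], [0, 0, 0, 0, 6.7, 0, 0.03], [0, 0, 0, 0, 6.7, 0, 0.03], [0, 0, 0, 0, 0, 0, 0.03], [0, 0, 0, 0, 0, 0, 0.03]]
  ]
}}

```text
t: 60.78
tool_pos: [0.5248, -0.107, 0.2526]
tool_rot: [1.757, 1.7, -0.862]
contact_force: [0.6, -0.2, -1.7]
opening: 0.0466
```

```bash
python3 - <<'E'
from h import *
st(); az=np.degrees(np.arctan2(-EY[1],-EY[0])); plan([.5185,-.1068,.12],tool(az,-40))
E
```

```text
t 60.78 pos [ 0.5248 -0.107   0.2526] rotm [[-0.002, 0.997, -0.075], [0.65, -0.056, -0.758], [-0.76, -0.05, -0.648]] q [-0.627  0.025  1.719  0.573  1.82  -0.53 ] F [ 0.6 -0.2 -1.7] op 0.0466
turn [-0.3 -0.4  3.5] n 0.5 | shift(after) [ 0.1013 -0.0063  0.0855] n 3.3 | shift(now) [0.1009 0.0004 0.0863]
```

>>> {"name": "arm_command", "arguments": {
  "plan": [
    [[0, 0, 0, -0.3, -0.4, 3.5, 0.03], [0.0112, -0.0007, 0.0095, 0, 0, 0, 0.03], [0.0112, -0.0007, 0.0095, 0, 0, 0, 0.03], [0.0112, -0.0007, 0.0095, 0, 0, 0, 0.03], [0.0112, -0.0007, 0.0095, 0, 0, 0, 0.03], [0.0112, -0.0007, 0.0095, 0, 0, 0, 0.03], [0.0112, -0.0007, 0.0095, 0, 0, 0, 0.03], [0.0112, -0.0007, 0.0095, 0, 0, 0, 0.03], [0.0112, -0.0007, 0.0095, 0, 0, 0, 0.03], [0, 0, 0, 0, 0, 0, 0.03], [0, 0, 0, 0, 0, 0, 0.03]]
  ]
}}

```text
t: 61.7
tool_pos: [0.5173, -0.1025, 0.1186]
tool_rot: [1.768, 1.645, -0.849]
contact_force: [0.0, -0.0, -1.5]
opening: 0.0462
```

```bash
python3 - <<'E'
from h import *
st(); az=np.degrees(np.arctan2(-EY[1],-EY[0])); plan([.5185,-.1068,.1],tool(az,-40))
E
```

```text
t 61.7 pos [ 0.5173 -0.1025  0.1186] rotm [[0.04, 0.997, -0.067], [0.632, -0.077, -0.771], [-0.774, -0.011, -0.633]] q [-0.633  0.116  1.857  0.563  1.582 -0.666] F [ 0.  -0.  -1.5] op 0.0462
turn [0.2 0.7 1. ] n 0.2 | shift(after) [0.0116 0.0016 0.0152] n 0.5 | shift(now) [0.0117 0.0017 0.0151]
```

>>> {"name": "arm_command", "arguments": {
  "plan": [
    [[0.006, 0.002, 0.0075, 0, 0.7, 1, 0.03], [0.006, 0, 0.0075, 0, 0, 0, 0.03], [0, 0, 0, 0, 0, 0, 0.03], [0.004, 0, 0.0033, 0, 0, 0, 0.03], [0.004, 0, 0.0033, 0, 0, 0, 0.03], [0.004, 0, 0.0033, 0, 0, 0, 0.03], [0, 0, 0, 0, 0, 0, 0.03], [0, 0, 0, 0, 0, 0, 0.03]]
  ]
}}

```text
t: 62.37
tool_pos: [0.5211, -0.1088, 0.0831]
tool_rot: [1.79, 1.628, -0.827]
contact_force: [-0.4, 0.8, -2.0]
opening: 0.0465
```

```bash
python3 - <<'E'
from h import *
st(); az=np.degrees(np.arctan2(-EY[1],-EY[0])); plan([.5188,-.1068,.0625],tool(az,-40))
E
```

```text
t 62.37 pos [ 0.5211 -0.1088  0.0831] rotm [[0.065, 0.996, -0.064], [0.639, -0.091, -0.764], [-0.767, 0.009, -0.642]] q [-0.647  0.173  1.866  0.581  1.522 -0.716] F [-0.4  0.8 -2. ] op 0.0465
turn [ 0.3  0.1 -0.4] n 0.1 | shift(after) [ 0.0169 -0.0025  0.0119] n 0.5 | shift(now) [ 0.0169 -0.0027  0.0118]
```

>>> {"name": "arm_command", "arguments": {
  "plan": [
    [[0.004, -0.0025, 0.003, 0, 0, -0.4, 0.03], [0.004, 0, 0.003, 0, 0, 0, 0.03], [0.004, 0, 0.003, 0, 0, 0, 0.03], [0.003, 0, 0.002, 0, 0, 0, 0.03], [0, 0, 0, 0, 0, 0, 0.03], [0, 0, 0, 0, 0, 0, 0.03]]
  ]
}}

```text
t: 62.87
tool_pos: [0.5196, -0.1076, 0.0639]
tool_rot: [1.785, 1.634, -0.829]
contact_force: [-0.8, -1.0, 0.0]
opening: 0.0467
```

```bash
python3 - <<'E'
from h import *
st(); az=np.degrees(np.arctan2(-EY[1],-EY[0])); plan([.5188,-.1068,.0612],tool(az,-40))
E
```

```text
t 62.87 pos [ 0.5196 -0.1076  0.0639] rotm [[0.059, 0.996, -0.063], [0.639, -0.086, -0.764], [-0.767, 0.005, -0.642]] q [-0.646  0.202  1.871  0.579  1.497 -0.734] F [-0.8 -1.   0. ] op 0.0467
turn [ 0.4  0.1 -0. ] n 0.1 | shift(after) [ 0.0026 -0.0009  0.0012] n 0.1 | shift(now) [ 0.0026 -0.0009  0.0012]
```

>>> {"name": "arm_command", "arguments": {
  "plan": [
    [[0.002, -0.001, 0.0015, 0, 0, 0, 0.03], [0.002, 0, 0.001, 0, 0, 0, 0.03], [0, 0, 0, 0, 0, 0, 0.03]]
  ]
}}

```text
t: 63.12
tool_pos: [0.5197, -0.1079, 0.0645]
tool_rot: [1.785, 1.637, -0.823]
contact_force: [0.9, 0.6, -2.7]
opening: 0.0468
```

>>> {"name": "arm_command", "arguments": {
  "plan": [
    [[0, 0, 0, 0, 0, 0, 0.055], [0, 0, 0, 0, 0, 0, 0.065], [0, 0, 0, 0, 0, 0, 0.085], [0, 0, 0, 0, 0, 0, 0.085], [0, 0, 0, 0, 0, 0, 0.085], [-0.008, 0, 0, 0, 0, 0, 0.085], [-0.01, 0, 0, 0, 0, 0, 0.085], [-0.01, 0, 0, 0, 0, 0, 0.085], [-0.015, 0, 0, 0, 0, 0, 0.085], [-0.02, 0, 0, 0, 0, 0, 0.085], [-0.02, 0, 0, 0, 0, 0, 0.085], [-0.02, 0, 0, 0, 0, 0, 0.085], [-0.02, 0, 0, 0, 0, 0, 0.085], [-0.02, 0, 0, 0, 0, 0, 0.085], [-0.02, 0, 0, 0, 0, 0, 0.085], [0, 0, 0, 0, 0, 0, 0.085], [0, 0, 0, 0, 0, 0, 0.085]]
  ]
}}

```text
t: 64.53
tool_pos: [0.5095, -0.2237, 0.2039]
tool_rot: [1.785, 1.626, -0.821]
contact_force: [0.2, -0.6, -1.4]
opening: 0.0849
```

```bash
python3 - <<'E'
from h import *
st(); im,M=look('wrist',['bottle_a_mid','lever_tip','lever_base'],'w20')
for p in ([.527,.0425],[.636,.033],[.61,-.256]): ring('wrist',im,M,*p,z=.064)
look('side',['lever_tip','lever_base','bottle_a_mid'],'s20'); look('scene',['lever_tip','lever_base'])
ctr=np.array([.5687,-.1066,0]); print(ctr-.05*EX,ctr+.05*EX)
E
```

```text
t 64.53 pos [ 0.5095 -0.2237  0.2039] rotm [[0.066, 0.996, -0.057], [0.637, -0.086, -0.766], [-0.768, 0.014, -0.641]] q [-0.803  0.146  1.671  0.526  1.786 -0.73 ] F [ 0.2 -0.6 -1.4] op 0.0849
bottle_a_mid [(0.8, [0.519, -0.104, 0.075], [312.0, 179.0])]
lever_tip []
lever_base []
ring 0.5265 0.039 score 0.82 line -50.6
ring 0.6345 0.032 score 0.77 line -63.9
ring 0.606 -0.2575 score 0.31 line -56.5
lever_tip [(0.53, [0.397, -0.402, 0.094], [384.0, 333.0])]
lever_base [(0.68, [0.439, -0.395, -0.0], [392.0, 344.0])]
bottle_a_mid [(0.63, [0.519, -0.104, 0.077], [337.0, 233.0])]
lever_tip [(0.6, [0.404, -0.408, 0.095], [151.0, 208.0])]
lever_base [(0.97, [0.439, -0.4, -0.004], [166.0, 240.0])]
[ 0.518905 -0.10207   0.      ] [ 0.618495 -0.11113   0.      ]
```

View pics/w20.png

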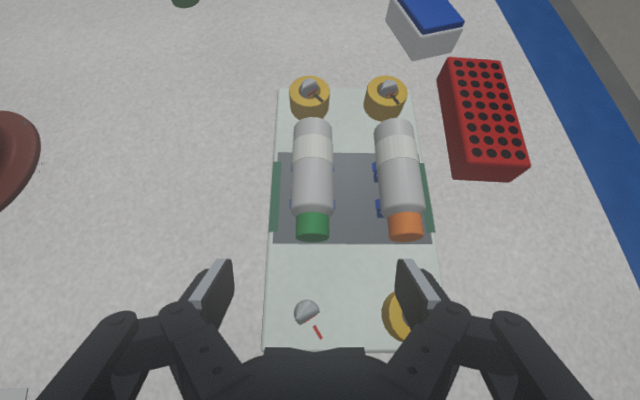

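Both bottles lie in their lanes (green cap (312,225), orange cap (405,225)), with the rings home at (310,95), (385,95) and (400,315). The green bottle's midpoint measures within about 2 mm of lane a's centre. Now the lever.

>>> {"name": "arm_command", "arguments": {
  "plan": [
    [[-0.005, 0, 0, 0, -6.6, 0, 0.085], [-0.005, 0, 0, 0, -6.6, 0, 0.07], [-0.005, 0, 0, 0, -6.6, 0, 0.05], [-0.005, 0, 0, 0, -6.6, 0, 0.03], [0, 0, 0, 0, -6.6, 0, 0.02], [0, 0, 0, 0, -6.6, 0, 0], [0, -0.018, 0.02, 0, 0, 0, 0], [0, -0.018, 0.02, 0, 0, 0, 0], [0, -0.018, 0.02, 0, 0, 0, 0], [0, -0.018, 0.02, 0, 0, 0, 0], [0, -0.018, 0.02, 0, 0, 0, 0], [0, -0.018, 0.02, 0, 0, 0, 0], [0, -0.018, 0.02, 0, 0, 0, 0], [0, -0.018, 0.02, 0, 0, 0, 0], [0, 0, 0, 0, 0, 0, 0], [0, 0, 0, 0, 0, 0, 0]]
  ],
  "squeeze": 20
}}

```text
t: 66.42
tool_pos: [0.3487, -0.3809, 0.2227]
tool_rot: [1.252, 1.145, -1.262]
contact_force: [-0.3, 0.5, 0.3]
opening: 0.0002
```

```bash
python3 - <<'E'
from h import *
st(); im,M=look('wrist',['lever_tip','lever_base'],'w21')
for d in cut_out('wrist','lever_base')[:1]:
    pass
w2=cv2.imread('pics/w2.png')[:,:,::-1].copy(); M2=np.eye(4); M2[:3,:3]=R.from_rotvec([0.208,1.591,-0.22]).as_matrix(); M2[:3,3]=[0.5175,-0.0715,0.3704]
M2=M2@np.array(calibration('wrist')['hand_eye'])
a=rect('wrist',w2,M2,.435,-.40,.025,half=.09,s=.0005); b=rect('wrist',im,M,.435,-.40,.025,half=.09,s=.0005)
cv2.imwrite('pics/lev.png',cv2.hconcat([a,b])[:,:,::-1])
E
```

```text
t 66.42 pos [ 0.3487 -0.3809  0.2227] rotm [[0.015, 0.997, -0.073], [-0.025, -0.072, -0.997], [-1.0, 0.017, 0.024]] q [-0.973 -0.226  1.889 -0.002  1.45  -0.9  ] F [-0.3  0.5  0.3] op 0.0002
lever_tip [(0.55, [0.403, -0.408, 0.094], [367.0, 217.0])]
lever_base [(0.93, [0.435, -0.397, -0.001], [378.0, 182.0])]
```

View pics/lev.png

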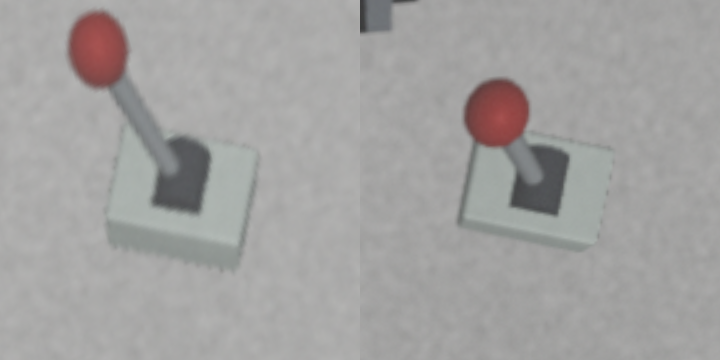

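```bash
python3 - <<'E'
from h import *
plan([.350,-.412,.08],tool(8.5-90,0))
E
```

```text
turn [-12.5   1.5  -0.8] n 1.8 | shift(after) [ 0.1426 -0.0047  0.0318] n 3.7 | shift(now) [ 1.434e-01 -1.000e-04  2.870e-02]
```

>>> {"name": "arm_command", "arguments": {
  "plan": [
    [[0, 0, 0, -6.2, 0.7, -0.4, 0], [0, 0, 0, -6.2, 0.7, -0.4, 0], [0, -0.006, 0.015, 0, 0, 0, 0], [0, -0.006, 0.015, 0, 0, 0, 0], [0, 0, 0, 0, 0, 0, 0], [0.01, 0, 0, 0, 0, 0, 0], [0.01, 0, 0, 0, 0, 0, 0], [0.01, 0, 0, 0, 0, 0, 0], [0.01, 0, 0, 0, 0, 0, 0], [0.01, 0, 0, 0, 0, 0, 0], [0.01, 0, 0, 0, 0, 0, 0], [0.01, 0, 0, 0, 0, 0, 0], [0.01, 0, 0, 0, 0, 0, 0], [0.01, 0, 0, 0, 0, 0, 0], [0, 0, 0, 0, 0, 0, 0], [0, 0, 0, 0, 0, 0, 0]]
  ]
}}

```text
t: 67.95
tool_pos: [0.3486, -0.4013, 0.119]
tool_rot: [1.085, 1.294, -1.077]
contact_force: [-0.3, 0.2, -0.5]
opening: 0.0
```

```bash
python3 - <<'E'
from h import *
st(); plan([.350,-.412,.08],tool(8.5-90,0))
E
```

```text
t 67.95 pos [ 0.3486 -0.4013  0.119 ] rotm [[-0.003, 0.985, 0.173], [0.008, 0.173, -0.985], [-1.0, -0.001, -0.009]] q [-0.997 -0.068  1.927  0.002  1.291 -1.171] F [-0.3  0.2 -0.5] op 0.0
turn [ 1.5 -0.5  0.1] n 0.2 | shift(after) [ 0.039  -0.0002  0.0108] n 1.0 | shift(now) [ 0.0389 -0.0004  0.0112]
```

Lower to 0.08, correct, and start pushing.

>>> {"name": "arm_command", "arguments": {
  "plan": [
    [[0, 0, 0.011, 1.5, 0, 0, 0], [0.008, 0, 0, 0, 0, 0, 0], [0.008, 0, 0, 0, 0, 0, 0], [0.008, 0, 0, 0, 0, 0, 0], [0.008, 0, 0, 0, 0, 0, 0], [0.006, 0, 0, 0, 0, 0, 0], [0, 0, 0, 0, 0, 0, 0], [0, 0, 0, 0, 0, 0, 0]]
  ]
}}

```text
t: 68.62
tool_pos: [0.3512, -0.4147, 0.0784]
tool_rot: [1.106, 1.278, -1.1]
contact_force: [-0.3, -0.2, 0.6]
opening: -0.0001
```

```bash
python3 - <<'E'
from h import *
st(); plan(np.r_[np.array([.4365,-.399])+.003*np.array([.989,.148]),.08],tool(8.5-90,0))
E
```

```text
t 68.62 pos [ 0.3512 -0.4147  0.0784] rotm [[-0.001, 0.99, 0.144], [0.005, 0.144, -0.99], [-1.0, -0.0, -0.006]] q [-1.006  0.009  1.926  0.002  1.212 -1.151] F [-0.3 -0.2  0.6] op -0.0001
turn [-0.2 -0.3  0. ] n 0.1 | shift(after) [-0.0016  0.0896 -0.0029] n 2.2 | shift(now) [-0.0016  0.0896 -0.0033]
```

>>> {"name": "arm_command", "arguments": {
  "plan": [
    [[-0.001, 0.008, -0.003, 0, 0, 0, 0], [0, 0.01, 0, 0, 0, 0, 0], [0, 0.01, 0, 0, 0, 0, 0], [0, 0.01, 0, 0, 0, 0, 0], [0, 0.01, 0, 0, 0, 0, 0], [0, 0.01, 0, 0, 0, 0, 0], [0, 0.01, 0, 0, 0, 0, 0], [0, 0.01, 0, 0, 0, 0, 0], [0, 0.008, 0, 0, 0, 0, 0], [0, 0, 0, 0, 0, 0, 0], [0, 0, 0, 0, 0, 0, 0]]
  ]
}}

```text
t: 69.53
tool_pos: [0.447, -0.3972, 0.0806]
tool_rot: [1.103, 1.278, -1.099]
contact_force: [-1.0, -0.5, -0.2]
opening: 0.0003
```

```bash
python3 - <<'E'
from h import *
st(); plan(np.r_[np.array([.4365,-.399])+.013*np.array([.989,.148]),.08],tool(8.5-90,0))
look('side',['lever_tip'])
E
```

```text
t 69.53 pos [ 0.447  -0.3972  0.0806] rotm [[-0.001, 0.989, 0.147], [0.004, 0.147, -0.989], [-1.0, -0.0, -0.004]] q [-0.852  0.129  1.794  0.002  1.221 -1.   ] F [-1.  -0.5 -0.2] op 0.0003
turn [-0.1 -0.2  0. ] n 0.0 | shift(after) [0.0006 0.0023 0.0002] n 0.1 | shift(now) [0.0006 0.0023 0.0002]
lever_tip [(0.39, [0.473, -0.39, 0.095], [406.0, 308.0])]
```

>>> {"name": "arm_command", "arguments": {
  "plan": [
    [[0, 0.005, 0, 0, 0, 0, 0], [0, 0.005, 0, 0, 0, 0, 0], [0, 0.005, 0, 0, 0, 0, 0]]
  ]
}}

```text
t: 69.88
tool_pos: [0.448, -0.3972, 0.0807]
tool_rot: [1.089, 1.305, -1.121]
contact_force: [-19.5, 0.9, 10.0]
opening: 0.0001
```

```bash
python3 - <<'E'
from h import *
st(); look('side',['lever_tip'])
E
```

```text
t 69.88 pos [ 0.448  -0.3972  0.0807] rotm [[-0.034, 0.989, 0.146], [0.004, 0.146, -0.989], [-0.999, -0.033, -0.009]] q [-0.839  0.147  1.775 -0.024  1.245 -0.978] F [-19.5   0.9  10. ] op 0.0001
lever_tip [(0.57, [0.469, -0.386, 0.094], [404.0, 309.0])]
```

The lever is at its hard stop (20 N, no further travel). I'll back off, rise and check everything.

>>> {"name": "arm_command", "arguments": {
  "plan": [
    [[0, -0.012, 0, 0, 0, 0, 0], [0, -0.015, 0, 0, 0, 0, 0], [0, -0.02, 0, 0, 0, 0, 0], [0, -0.02, 0, 0, 0, 0, 0], [-0.02, -0.01, 0, 0, 0, 0, 0], [-0.03, 0, 0, 0, 0, 0, 0], [-0.03, 0, 0, 0, 0, 0, 0], [-0.03, 0, 0, 0, 0, 0, 0], [-0.03, 0, 0, 0, 0, 0, 0], [-0.02, 0, 0, 0, 0, 0, 0], [0, 0, 0, 0, 0, 0, 0], [0, 0, 0, 0, 0, 0, 0]]
  ]
}}

```text
t: 70.98
tool_pos: [0.3638, -0.4096, 0.2475]
tool_rot: [1.101, 1.299, -1.125]
contact_force: [0.0, 0.1, 0.1]
opening: 0.0003
```

```bash
python3 - <<'E'
from h import *
st()
for c in ('scene','side','wrist'): look(c,['lever_tip','red_rack','tip_box','amber_jar','bottle_a_mid','weight1'],'f_'+c,.4)
a=cv2.imread('pics/f_scene.png')[90:340,120:470]; cv2.imwrite('pics/fs.png',cv2.resize(a,(800,571),interpolation=cv2.INTER_CUBIC))
E
```

```text
t 70.98 pos [ 0.3638 -0.4096  0.2475] rotm [[-0.03, 0.99, 0.136], [0.008, 0.136, -0.991], [-1.0, -0.029, -0.012]] q [-0.97  -0.124  1.758 -0.021  1.531 -1.105] F [0.  0.1 0.1] op 0.0003
lever_tip [(0.46, [0.476, -0.393, 0.093], [163.0, 228.0])]
red_rack []
tip_box [(0.72, [0.748, 0.225, 0.004], [424.0, 247.0])]
amber_jar [(0.95, [0.672, -0.412, -0.0], [181.0, 314.0])]
bottle_a_mid [(0.66, [0.518, -0.101, 0.076], [278.0, 207.0])]
weight1 [(0.83, [0.61, -0.256, 0.029], [235.0, 264.0]), (0.82, [0.643, 0.035, 0.028], [344.0, 236.0]), (0.82, [0.526, 0.043, 0.03], [328.0, 203.0]), (0.51, [0.3, 0.376, -0.001], [388.0, 131.0]), (0.43, [0.436, -0.396, -0.003], [167.0, 238.0])]
lever_tip [(0.51, [0.472, -0.384, 0.094], [404.0, 307.0]), (0.47, [0.624, -0.041, 0.076], [352.0, 205.0])]
red_rack []
tip_box []
amber_jar [(0.84, [0.675, -0.405, 0.003], [463.0, 292.0])]
bottle_a_mid [(0.81, [0.519, -0.103, 0.078], [337.0, 232.0])]
weight1 [(0.68, [0.526, 0.042, 0.028], [307.0, 217.0]), (0.6, [0.296, 0.373, 0.005], [191.0, 200.0]), (0.53, [0.637, 0.035, 0.034], [338.0, 201.0]), (0.49, [0.612, -0.259, 0.035], [404.0, 261.0])]
lever_tip [(0.93, [0.472, -0.39, 0.093], [421.0, 191.0])]
red_rack []
tip_box []
amber_jar [(0.88, [0.67, -0.408, 0.001], [530.0, 208.0])]
bottle_a_mid [(0.73, [0.672, -0.409, 0.004], [532.0, 209.0])]
weight1 [(0.57, [0.607, -0.255, 0.028], [539.0, 86.0])]
```

View pics/fs.png

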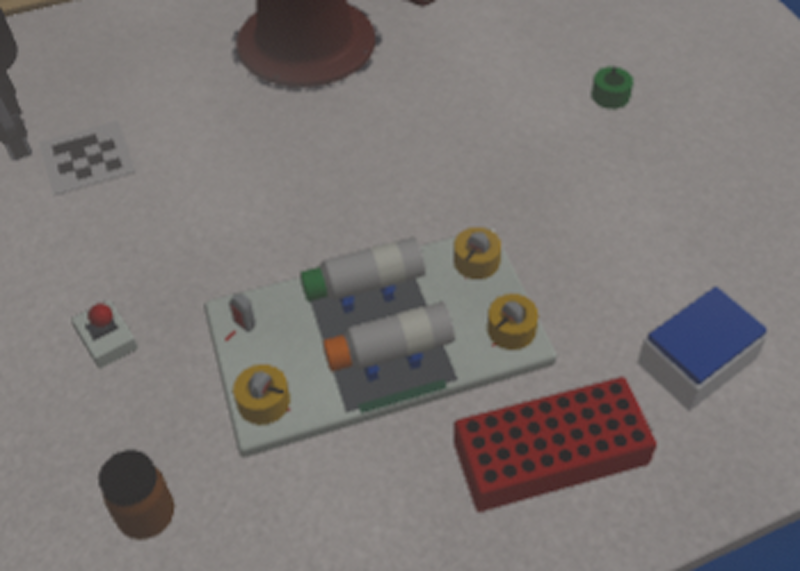

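The scene shows both bottles lying in their lanes, three rings home at (477,250), (513,320) and (262,393), the lever over at (100,315), and the rack, box and jar where they were. Handing in.

```bash
python3 -c "
from station import finish_job
print(finish_job())"
```

```text
the job is handed in; nothing more can be done
None
```

I loaded the mixer, threw the lever last, and handed the job in at about 71 s on the robot's clock, with the robot clear of everything.

- **Weights:** Only three yellow weights were present. Each is on its own post, with its line matching the post's flat to about 1–2 degrees. I judged each one fully home by the height at release and a picture straight after, and the last scene picture agrees. The green look-alike was left alone.
- **Bottles:** Both lie across the V-blocks, the green-capped one in lane a and the orange-capped one in lane b. The green one's midpoint measures within about 2 mm of its lane point. The orange one I checked only by picture and by the height at which it came to rest.
- **Lever:** I pushed it until it stopped, with about 20 N and no further travel. The ball measures about 37 mm past the base centre, where a full throw would give 38 mm.
- **Bystanders:** The amber jar and tip box still measure where they started. The network did not find the red rack in the last frames; in the picture it looks where it started.

Two checks disagreed. A steep-angle ring reading after the second bottle gave line angles 5–7 degrees off for two rings, and failed on the third, which the gripper partly hid. I did not trust those readings: the later scene picture and positions showed all three rings in place.

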